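# Swap the failed modules in a slide-out instrument chassis

### The arm

A 6-joint arm with a two-finger parallel gripper is mounted at the origin on a cart in front of the work surface, level with it; the furniture and walls round the work are solid. World frame = base frame: x ahead of the robot, y to its left, z up, the work surface at z = 0. Lengths are in m, angles in rad, forces in N, time in s.
With the tool pointing down it reaches from about 0.35 to 0.85 m from the base axis. Payload 8.1 kg.
Tool frame: the origin (TCP) lies midway between the tips of the shut fingers; the grasp point (between the pads) lies 19 mm behind it (hold_point_z is the distance from the TCP to the grasp point, in m); x points along the fingers, z is the direction in which the jaws open and shut, and the axes are right-handed (so a half turn about x gives the same grasp; the last joint's range is limited). The gripper opens to 93 mm and grips with 3 to 60 N. Pads are 15 mm wide; open, the fingers measure 128 mm over their backs; the gripper's body (75 mm by 188 mm) begins 65 mm behind the grasp point.
Start: joints at [1.117, 0.13, 1.488, -0, 1.523, -0.085], TCP at [0.216, 0.56, 0.219] pointing down, gripper open.
Joint ranges: [-2.96, 2.96], [-0.89, 2.26], [0.02, 2.5], [-1.34, 4.48], [0, 2.73], [-2.66, 2.66]. Speed limits (rad/s): [2.39, 2.39, 2.79, 3.14, 3.14, 3.14].

### API

Orientations are given as a unit quaternion [w, x, y, z].
In Python, from workcell import state, capture, get_calibration, sign_off, hold_point_z gives the robot as it stands.
- The arm moves only by the shell command python3 -m inch 'ROWS' [FORCE]. ROWS is a JSON object of lists of equal length, an entry for each row: "turn": the turn, a rotation vector about the tool's x, y, z in degrees, a list of three; "xyz": the shift along the tool's x, y, z in cm, a list of three; "hand": the finger opening in cm, from 0 to 9.3. A call has exactly 5 rows; each row shifts and turns the commanded pose from where the row before left it, along the tool's axes as they then stand; what a row does not reach is not made up. A row lasts 1/12 s, in which the tool goes at most 41.7 mm and 7.16 degrees, less where a joint would pass 70% of its speed; a pose out of reach is approached as far as the arm can. A call with a gripper value outside its range is refused whole. The fingers move at their own pace and stop on an object; FORCE is the grip in N (left out, the last holds). Time passes only in rows, so rows that do not move let the fingers close, or fill a call up. It gives the time, the measured TCP pose, the force and the opening at its end, in the units of the state.
- state(): the state, without advancing time (a new reading comes with each control period).
- capture(name): name is "side" or "top"; returns (picture, depth): 400x640x3 uint8, red, green, blue; 400x640 float32, m along the optical axis (not along the pixel's ray), 0 where there is no reading.
- get_calibration(name): a dict with "intrinsics" (3x3 intrinsics, pixels), "distortion" ([k1, k2, p1, p2, k3] as OpenCV has them; the pictures are not rectified), "R" (3x3) and "t" (3): a world point X has camera coordinates R X + t. Camera axes: x right, y down, z forward; pixel columns grow to the right and rows downward; lengths in m; the calibration is good to about 2 mm. A picture is of the moment at which its call begins. get_calibration takes no time and is no camera call.
- sign_off(): hands the job in, once; it reports no verdict.
The state is a dict: "time_s": time; "joints": joint angles; "joint_vel": joint speeds; "joint_efforts": joint torques, N m; "position": TCP position; "tcp_rot": TCP orientation; "contact_force": force on the tool from outside, world axes, zero at the start; "torque": the same for the moment, N m; "grip_width": opening from 0.0 (shut) to 1.0 (fully open).
Only numpy, scipy, OpenCV 4.12 (cv2) and the standard library are available. Lean on these libraries where they do the work, as an engineer would, in place of code of your own. Each camera call takes 0.05 s, during which the arm holds its last target.

### The job

Pull the instrument chassis out on its slides until it locks. Take out every failed module (red stripe) and stand it upright in the black tray, then fit both spare modules from their foam cradles into the free slots and leave all three ejector levers swung fully in; a slot's lever swings out to free a module or to let one in, and in to seat it. Then press the green release pad and slide the chassis fully home, leaving the good module in its slot and the other things on the bench alone.

Things in the scene. Friction and masses are not known exactly. Their poses are not given: they have to be found in the camera images.
- case_front (a point): middle of the lower front edge of the instrument case (grey, fixed, 300 wide, 215 deep, 112 mm high), which stands on a dark power unit, 55 mm above the bench; x points into the case, y to its left side, z up. The chassis slides out along its -x.
- chassis (a joint): how far the chassis (open-topped, white front panel) is pulled out of the case, m: 0 = fully home, panel against the case; 0.202 = fully out, at its stop. It starts 0.05 open. About 3 N of friction; it stays where it is left.
- handle (a point): middle of the pull bar on the chassis front: 12 mm round bar, 114 mm free length along y, 135 mm above the bench; the panel (top edge 158 mm above the bench) is 45 mm behind the bar's axis, so closed fingers can hook in behind it from above. Axes as the case's.
- catch (a joint): height of the sprung slide catch, m: 0 = held down (it is held down under the case's roof while the chassis is in), 0.008 = sprung up in front of the roof's edge when the chassis is out: the chassis is locked until the catch is pressed fully down (2 to 6 N) and the chassis is moved 8 mm or more inward with it held down.
- release_pad (a point): middle of the top of the green release pad of the catch (40 mm along x, 18 wide; a lip 8 mm high stands 20 mm behind this point) at the chassis' left wall; it moves with catch and chassis. With the chassis locked out this point is 87 mm in front of the case and 157 mm above the bench (149 when pressed).
- repair_tray: shallow black tray 200 (x) x 240 (y) x 28 mm, wall and floor 4 mm, fixed on the bench; origin at the centre of its underside.
- slot_1 (a point): left slot of the chassis: where a module's centre is when seated in it (109 mm above the bench), axes like the seated module's and the case's, so its pin faces the chassis front. White side guides with flared mouths reach 29 mm above the chassis floor (itself 73 mm above the bench); play 2 mm to each side, 3 mm to each end; slots 76 mm apart.
- lever_1 (a joint): ejector lever of the left slot, rad: 0 = upright, in, its claw over the module's pin; 0.7 = fully out, top towards the chassis front: its toe lifts the module's front 8 mm and the claw frees the pin, so a module can be lifted out or set down in. Swung in, the claw presses the module home. Hinge axis along y, 76 mm ahead of the slot point, 85 mm above the bench. Stays where left (0.05 N m).
- lever_1_grip (a point): middle of the blue grip of the left slot's lever (12 wide along y, 10 along x, 26 mm long), 55 mm from the lever's hinge axis along the lever (and 4 mm to its front side); turns with the lever.
- slot_2 (a point): middle slot of the chassis: where a module's centre is when seated in it (109 mm above the bench), axes like the seated module's and the case's, so its pin faces the chassis front. White side guides with flared mouths reach 29 mm above the chassis floor (itself 73 mm above the bench); play 2 mm to each side, 3 mm to each end; slots 76 mm apart.
- lever_2 (a joint): ejector lever of the middle slot, rad: 0 = upright, in, its claw over the module's pin; 0.7 = fully out, top towards the chassis front: its toe lifts the module's front 8 mm and the claw frees the pin, so a module can be lifted out or set down in. Swung in, the claw presses the module home. Hinge axis along y, 76 mm ahead of the slot point, 85 mm above the bench. Stays where left (0.05 N m).
- lever_2_grip (a point): middle of the blue grip of the middle slot's lever (12 wide along y, 10 along x, 26 mm long), 55 mm from the lever's hinge axis along the lever (and 4 mm to its front side); turns with the lever.
- slot_3 (a point): right slot of the chassis: where a module's centre is when seated in it (109 mm above the bench), axes like the seated module's and the case's, so its pin faces the chassis front. White side guides with flared mouths reach 29 mm above the chassis floor (itself 73 mm above the bench); play 2 mm to each side, 3 mm to each end; slots 76 mm apart.
- lever_3 (a joint): ejector lever of the right slot, rad: 0 = upright, in, its claw over the module's pin; 0.7 = fully out, top towards the chassis front: its toe lifts the module's front 8 mm and the claw frees the pin, so a module can be lifted out or set down in. Swung in, the claw presses the module home. Hinge axis along y, 76 mm ahead of the slot point, 85 mm above the bench. Stays where left (0.05 N m).
- lever_3_grip (a point): middle of the blue grip of the right slot's lever (12 wide along y, 10 along x, 26 mm long), 55 mm from the lever's hinge axis along the lever (and 4 mm to its front side); turns with the lever.
- failed_1_mid (a point): failed module, upright aluminium box 110 (x) x 28 (y) x 72 (z) mm, red stripe on top, black front end (-x), 0.25 kg; the point is the box's centre, 36 mm above its underside. At the front two ears reach 17.5 mm out, with a 7 mm cross pin (13 mm ahead of the box, 19.5 mm above the underside) for the lever. Grasp across the 28 mm. Starts seated in a slot, or is absent.
- failed_2_mid (a point): failed module, upright aluminium box 110 (x) x 28 (y) x 72 (z) mm, red stripe on top, black front end (-x), 0.25 kg; the point is the box's centre, 36 mm above its underside. At the front two ears reach 17.5 mm out, with a 7 mm cross pin (13 mm ahead of the box, 19.5 mm above the underside) for the lever. Grasp across the 28 mm. Starts seated in a slot, or is absent.
- good_mid (a point): working module, upright aluminium box 110 (x) x 28 (y) x 72 (z) mm, green stripe on top, black front end (-x), 0.25 kg; the point is the box's centre, 36 mm above its underside. At the front two ears reach 17.5 mm out, with a 7 mm cross pin (13 mm ahead of the box, 19.5 mm above the underside) for the lever. Grasp across the 28 mm. Starts seated in a slot and stays there.
- spare_1_mid (a point): spare module, upright aluminium box 110 (x) x 28 (y) x 72 (z) mm, green stripe on top, black front end (-x), 0.25 kg; the point is the box's centre, 36 mm above its underside. At the front two ears reach 17.5 mm out, with a 7 mm cross pin (13 mm ahead of the box, 19.5 mm above the underside) for the lever. Grasp across the 28 mm. Starts in a loose foam cradle (150 x 70 x 28 mm, floor 8 mm).
- spare_2_mid (a point): spare module, upright aluminium box 110 (x) x 28 (y) x 72 (z) mm, green stripe on top, black front end (-x), 0.25 kg; the point is the box's centre, 36 mm above its underside. At the front two ears reach 17.5 mm out, with a 7 mm cross pin (13 mm ahead of the box, 19.5 mm above the underside) for the lever. Grasp across the 28 mm. Starts in a loose foam cradle (150 x 70 x 28 mm, floor 8 mm).
- multimeter: yellow hand-held meter, 136 x 74 x 44 mm, lying at the back; not part of the job.
- driver_green: green-handled screwdriver, 182 mm, front left; not part of the job.
- screen_1: small display module, 93 x 46 x 10 mm, front right; not part of the job.
- esd_brush: black brush, 120 mm, front left; not part of the job.

How it is judged:
By the outcome, as a careful person would: the job done as asked, in the order asked, and still so for the second after the job is handed in, with the robot touching nothing.
Of failed_1, failed_2 only 1 to 2 are there at a start; the rules pass over those that are not, and their reading is None.
At some moment in a run one of cradle_1, cradle_2 may be knocked a few centimetres aside while the robot is not near it.
It also fails if it takes over 200 s, if anything falls off the work surface, if the arm or the gripper's body presses on something with over 40 N, if the wrist force passes 120 N, or if a joint passes its speed limit or range.

## Working session

There is one attempt and no reset: what is moved stays moved. The work goes in short steps, Python scripts to look and compute and a shell command to move; the robot and the scene stay as the last step left them, time stands still between calls to the robot, and variables do not carry over. Pictures are saved under pics/ and viewed, and the job is handed in when it is done.

```bash
ls; mkdir -p pics
cat > h.py <<'E'
import numpy as np, cv2, sys
from workcell import state, capture, get_calibration, hold_point_z
def snap(n,f):
    p,d=capture(n); cv2.imwrite(f'pics/{f}.png',p[:,:,::-1]); np.savez(f'pics/{f}.npz',p=p,d=d); return p,d
def ray(n,uv):
    c=get_calibration(n);K=np.array(c['intrinsics']);D=np.array(c['distortion'])
    u=cv2.undistortPoints(np.array(uv,float).reshape(-1,1,2),K,D).reshape(-1,2)
    R=np.array(c['R']);t=np.array(c['t']).ravel()
    d=np.c_[u,np.ones(len(u))]@R
    return -R.T@t,d
def onz(n,uv,z):
    o,d=ray(n,uv); return o+d*((z-o[2])/d[:,2])[:,None]
def ondepth(n,uv,dep):
    o,d=ray(n,uv); return o+d*np.asarray(dep).reshape(-1,1)
def proj(n,X):
    c=get_calibration(n);R=np.array(c['R']);t=np.array(c['t']).ravel()
    return cv2.projectPoints(np.array(X,float).reshape(-1,1,3),cv2.Rodrigues(R)[0],t,np.array(c['intrinsics']),np.array(c['distortion']))[0].reshape(-1,2)
def cloud(n,d):
    c=get_calibration(n);h,w=d.shape
    vv,uu=np.mgrid[:h,:w]
    P=ondepth(n,np.c_[uu.ravel(),vv.ravel()],d.ravel()).reshape(h,w,3); P[d==0]=np.nan; return P
def R2(q):
    from scipy.spatial.transform import Rotation as Ro
    return Ro.from_quat([q[1],q[2],q[3],q[0]]).as_matrix()
E
python3 - <<'E'
from h import *
s=state(); print(s); print(hold_point_z); print(R2(s['tcp_rot']).round(3))
for n in('side','top'):
    c=get_calibration(n); print(n,c)
    snap(n,n+'0')
E
```

```text
pics
{'time_s': 0.0, 'joints': array([ 1.11659279e+00,  1.31151621e-01,  1.48929080e+00,  2.63616432e-05,
        1.52298950e+00, -8.54480883e-02]), 'joint_vel': array([ 1.39630556e-03, -4.08725820e-04,  9.52494097e-04, -3.29471735e-04,
       -5.95406217e-04,  1.14357227e-05]), 'joint_efforts': array([ 5.99482446e-04, -5.59860349e+01, -4.91753483e+01,  7.66844326e-02,
        3.54435341e-02, -1.63542622e-04]), 'position': array([0.21601771, 0.55915122, 0.21758682]), 'tcp_rot': array([ 0.58262235, -0.40016981,  0.58376304,  0.39954479]), 'contact_force': array([-0.34741716, -0.06739611, -0.61571567]), 'torque': array([-0.00497131,  0.01268672, -0.01043521]), 'grip_width': 1.0015130808324706}
0.0188
[[-0.001 -0.933  0.36 ]
 [-0.002  0.36   0.933]
 [-1.     0.    -0.002]]
side {'intrinsics': array([[401.10191426,   0.        , 312.90781506],
       [  0.        , 401.10191426, 189.95749622],
       [  0.        ,   0.        ,   1.        ]]), 'distortion': array([0.00400202, 0.        , 0.        , 0.        , 0.        ]), 'R': array([[ 0.81076885, -0.58523221,  0.01253549],
       [-0.23037603, -0.33869851, -0.91225556],
       [ 0.53812709,  0.73674051, -0.40942967]]), 't': array([-0.48613844,  0.18636659,  1.04266369])}
top {'intrinsics': array([[515.55643725,   0.        , 321.59897326],
       [  0.        , 515.55643725, 201.59450336],
       [  0.        ,   0.        ,   1.        ]]), 'distortion': array([-0.1273909,  0.       ,  0.       ,  0.       ,  0.       ]), 'R': array([[-0.04013879, -0.99918926, -0.00311447],
       [-0.97420457,  0.03982748, -0.22212436],
       [ 0.22206832, -0.00588167, -0.97501337]]), 't': array([-0.09890953,  0.54284989,  1.86456054])}
```

View pics/top0.png

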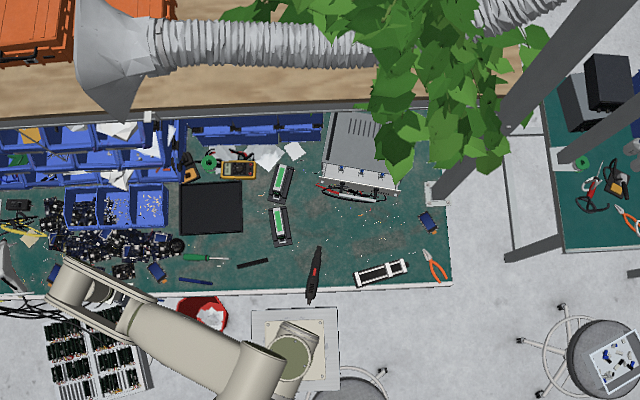

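View pics/side0.png

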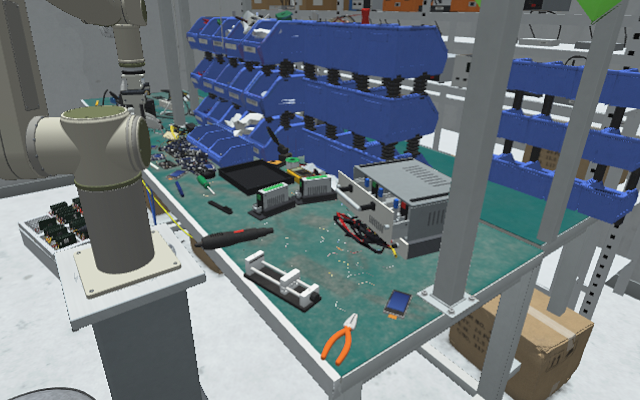

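Run:
```python
import cv2
a=cv2.imread('pics/top0.png');cv2.imwrite('pics/t0z.png',cv2.resize(a[100:280,180:450],None,fx=2.9,fy=2.9,interpolation=cv2.INTER_CUBIC))
a=cv2.imread('pics/side0.png');cv2.imwrite('pics/s0z.png',cv2.resize(a[130:310,200:470],None,fx=2.9,fy=2.9,interpolation=cv2.INTER_CUBIC))
from h import *
d=np.load('pics/top0.npz')['d'];P=cloud('top',d)
for uv in [(330,120),(345,160),(375,190),(322,180),(395,190),(211,208),(280,185),(280,225),(440,190),(500,130),(315,275),(420,60),(310,60),(390,90)]:
    print(uv,P[uv[1],uv[0]].round(3))
d=np.load('pics/side0.npz')['d'];P=cloud('side',d)
print('side')
for uv in [(455,290),(460,200),(400,170),(420,245),(260,170),(365,207)]:
    print(uv,P[uv[1],uv[0]].round(3))
```

```text
(330, 120) [ 0.819 -0.163  0.17 ]
(345, 160) [ 0.665 -0.211  0.163]
(375, 190) [ 0.556 -0.314  0.139]
(322, 180) [ 0.607 -0.125  0.114]
(395, 190) [ 0.548 -0.384  0.157]
(211, 208) [ 0.546  0.309 -0.007]
(280, 185) [0.603 0.032 0.083]
(280, 225) [0.452 0.035 0.08 ]
(440, 190) [ 0.543 -0.547  0.151]
(500, 130) [ 0.542 -0.563  0.761]
(315, 275) [ 0.268 -0.086  0.046]
(420, 60) [ 0.619 -0.33   0.983]
(310, 60) [ 0.638 -0.103  0.963]
(390, 90) [ 0.567 -0.267  0.954]
side
(455, 290) [ 0.548 -0.6    0.05 ]
(460, 200) [ 0.541 -0.577  0.26 ]
(400, 170) [ 0.75  -0.234  0.168]
(420, 245) [ 0.642 -0.424  0.04 ]
(260, 170) [0.598 0.366 0.006]
(365, 207) [ 0.534 -0.318  0.139]
```

View pics/t0z.png

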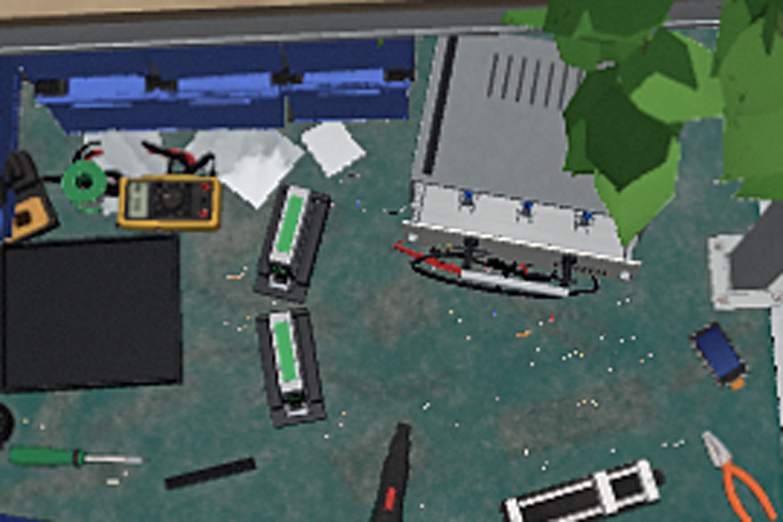

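View pics/s0z.png

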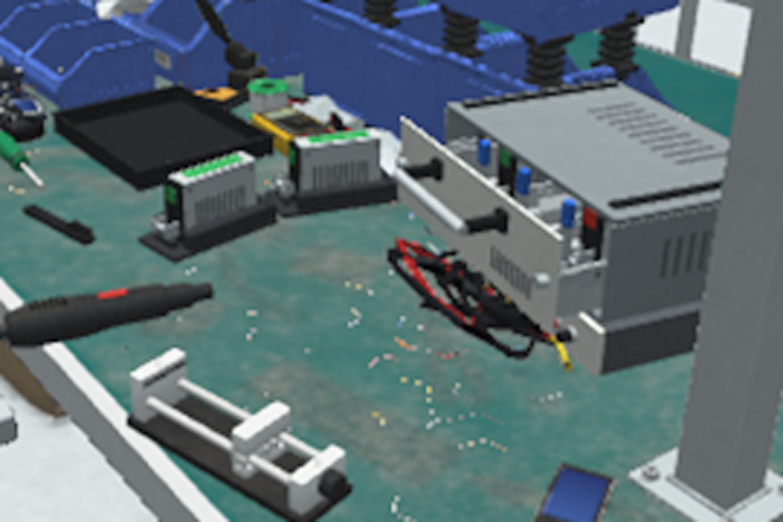

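Run:
```python
from h import *
f=np.load('pics/top0.npz');d=f['d'];p=f['p'];P=cloud('top',d)
hsv=cv2.cvtColor(p,cv2.COLOR_RGB2HSV)
# panel top edge pixel coords -> z=.158
L=onz('top',[(322.4,177.6),(399.7,191.4)],.158);print('panel',L.round(4)); v=L[0]-L[1];print(np.degrees(np.arctan2(-v[0],v[1])),np.linalg.norm(v))
# case top
Z=P[:,:,2]
m=(abs(Z-.167)<.006)&(P[:,:,1]<-.1)&(P[:,:,1]>-.5)&(P[:,:,0]>.5)&(P[:,:,0]<1)
cv2.imwrite('pics/m.png',cv2.resize((m*255).astype(np.uint8)[90:220,290:420],None,fx=4,fy=4,interpolation=0))
# blue grips
m=((hsv[:,:,0]>100)&(hsv[:,:,0]<125)&(hsv[:,:,1]>140)&(P[:,:,1]<-.12)&(P[:,:,1]>-.42)&(P[:,:,0]>.5)&(P[:,:,0]<.75)&(Z>.05)).astype(np.uint8)
n,l,st,c=cv2.connectedComponentsWithStats(m)
for i in range(1,n):
    q=P[l==i]; print(c[i],st[i,4],np.nanmedian(q,0).round(4),onz('top',c[i],.145).round(4))
# green stripes
m=((hsv[:,:,0]>45)&(hsv[:,:,0]<85)&(hsv[:,:,1]>100)&(hsv[:,:,2]>120)&(P[:,:,1]<.12)&(P[:,:,1]>-.05)&(P[:,:,0]>.35)&(P[:,:,0]<.75)&(Z>.06)).astype(np.uint8)
n,l,st,c=cv2.connectedComponentsWithStats(m)
for i in range(1,n):
    if st[i,4]<20: continue
    ys,xs=np.where(l==i);r=cv2.minAreaRect(np.c_[xs,ys].astype(np.float32));b=cv2.boxPoints(r)
    print(c[i],st[i,4],P[l==i].mean(0).round(4),onz('top',c[i],.08).round(4)); B=onz('top',b,.08);print(B.round(4))
```

```text
panel [[ 0.6042 -0.1266  0.158 ]
 [ 0.5422 -0.4     0.158 ]]
-12.784875826289852 0.28036562393497155
[341.         166.71428571] 7 [ 0.6469 -0.1961  0.1383] [[ 0.646  -0.1958  0.145 ]]
[361.8 170.4] 5 [ 0.6293 -0.2712  0.1441] [[ 0.6291 -0.2704  0.145 ]]
[382.         173.71428571] 7 [ 0.6137 -0.3433  0.1464] [[ 0.6137 -0.3428  0.145 ]]
[377. 190.] 1 [ 0.5543 -0.321   0.1427] [[ 0.5538 -0.3207  0.145 ]]
[341. 192.] 1 [ 0.5532 -0.1915  0.1385] [[ 0.5516 -0.1912  0.145 ]]
[279.5060241  177.07228916] 83 [0.6342 0.0328 0.0813] [[0.6345 0.0329 0.08  ]]
[[0.6021 0.0512 0.08  ]
 [0.6731 0.0299 0.08  ]
 [0.6678 0.0146 0.08  ]
 [0.5969 0.036  0.08  ]]
[277.95348837 220.61627907] 86 [0.469  0.0422 0.0806] [[0.469  0.0423 0.08  ]]
[[0.5045 0.0553 0.08  ]
 [0.5065 0.0397 0.08  ]
 [0.434  0.0295 0.08  ]
 [0.432  0.045  0.08  ]]
```

View pics/m.png

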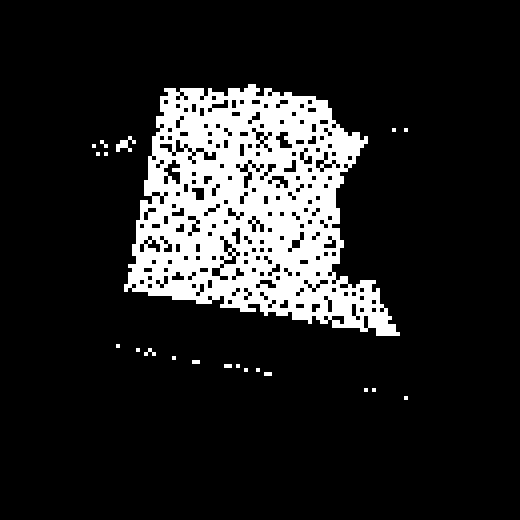

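Run:
```python
from h import *
f=np.load('pics/top0.npz');d=f['d'];p=f['p'];P=cloud('top',d);Z=P[:,:,2]
m=((abs(Z-.167)<.008)&(P[:,:,1]<-.1)&(P[:,:,1]>-.5)&(P[:,:,0]>.5)&(P[:,:,0]<1)).astype(np.uint8)
m=cv2.morphologyEx(m,cv2.MORPH_CLOSE,np.ones((5,5)));n,l,st,c=cv2.connectedComponentsWithStats(m);k=1+st[1:,4].argmax();m=l==k
fr=np.array([(u,np.where(m[:,u])[0].max()+.5) for u in range(324,386)])
le=np.array([(np.where(m[v])[0].min()-.5,v) for v in range(114,160)])
def fit(pts):
    B=onz('top',pts,.167)[:,:2]
    vx,vy,x,y=cv2.fitLine(B.astype(np.float32),cv2.DIST_HUBER,0,.001,.001).ravel();return vx,vy,x,y
a=fit(fr);b=fit(le);print(a,np.degrees(np.arctan2(-a[0],a[1])),b,np.degrees(np.arctan2(b[1],b[0])))
A=np.array([[a[0],-b[0]],[a[1],-b[1]]]);s=np.linalg.solve(A,np.array([b[2]-a[2],b[3]-a[3]]));cor=np.array([a[2]+s[0]*a[0],a[3]+s[0]*a[1]]);print('corner',cor)
for y in (-12,-12.6,-13):
    y=np.radians(y);ex=np.array([np.cos(y),np.sin(y)]);ey=np.array([-ex[1],ex[0]]);print('case_front',cor-.15*ey)
```

```text
(np.float32(0.21832827), np.float32(0.9758754), np.float32(0.6334237), np.float32(-0.24279577)) -12.610863 (np.float32(0.97530854), np.float32(-0.22084674), np.float32(0.7650677), np.float32(-0.14599453)) -12.75877
corner [ 0.6603839  -0.12229015]
case_front [ 0.62919713 -0.26901229]
case_front [ 0.62766239 -0.26867766]
case_front [ 0.62664122 -0.26844566]
```

```bash
cat >> h.py <<'E'
YAW=np.radians(-12.65);CF=np.array([.6275,-.2687,0.])
EX=np.array([np.cos(YAW),np.sin(YAW),0]);EY=np.array([-EX[1],EX[0],0]);RC=np.c_[EX,EY,[0,0,1]]
def tc(X): return (np.atleast_2d(X)-CF)@RC   # world->case
def fc(X): return np.atleast_2d(X)@RC.T+CF
def st():
    s=state();R=R2(s['tcp_rot']);print('t',s['time_s'],'w',np.round(s['position'],4),'case mm',(tc(s['position'])*1e3).round(1)[0],'F',(s['contact_force']@RC).round(1),'g',round(s['grip_width']*93,1),'jaw yaw err deg',round(np.degrees(np.arctan2(R[:2,2]@EX[:2],R[:2,2]@EY[:2])),2),'tilt',R[:2,0].round(4));return s,R
def go(X,R=None): # tool shift cm to reach world X
    s=state();R=R2(s['tcp_rot']);print('shift cm',(R.T@(np.array(X)-s['position'])*100).round(2))
E
python3 - <<'E'
from h import *
print('bar',(tc(onz('side',[(337.9,188.6),(360,206.5)],.138))*1e3).round(1))
p=cv2.imread('pics/side0.png')[150:230,310:420];cv2.imwrite('pics/s0y.png',cv2.resize(p,None,fx=7,fy=7,interpolation=cv2.INTER_CUBIC))
st()
E
python3 -m inch '{"turn":[[-4.2,0,0],[-4.25,0,0],[0,0,0],[0,0,0],[0,0,0]],"xyz":[[0,0,0],[0,0,0],[0,0,-2],[0,0,-4],[0,0,-4]],"hand":[5,2,0,0,0]}' 30
```

```text
bar [[-92.1  64.8 138. ]
 [-89.7 -59.4 138. ]]
t 0.1 w [0.2161 0.5592 0.2177] case mm [-582.8  717.7  217.7] F [-0.6  0.4  0.3] g 93.0 jaw yaw err deg 8.48 tilt [-0.0007 -0.0015]
time_s: 0.52
position: [0.1938, 0.461, 0.2173]
tcp_rot: [0.551, -0.442, 0.553, 0.442]
contact_force: [-0.1, -1.0, 1.5]
grip_width: 0.688
```

View pics/s0y.png

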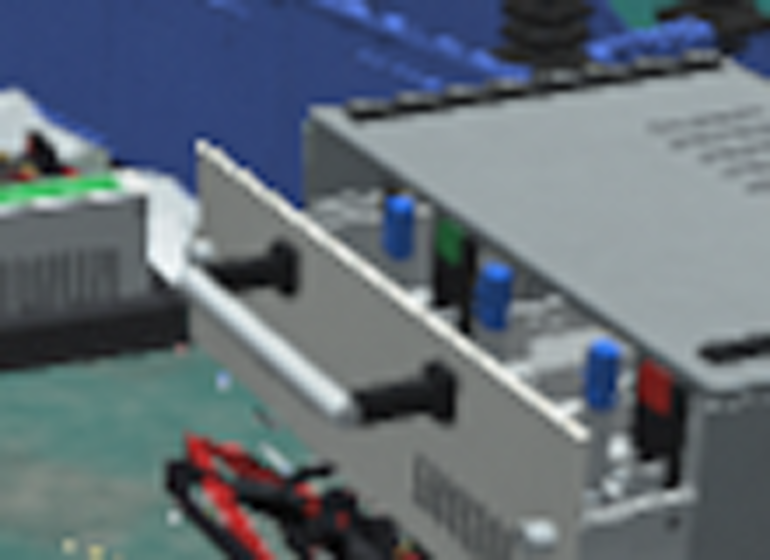

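Run:
```python
from h import *
st(); go(fc([-.071,0,.2])[0])
```

```text
t 0.5167 w [0.1938 0.461  0.2173] case mm [-582.9  617.   217.3] F [ 0.1 -1.   1.5] g 63.9 jaw yaw err deg -0.0 tilt [-0.0009 -0.0018]
shift cm [  1.83 -51.19 -61.7 ]
```

```bash
for i in 1; do
python3 -m inch '{"turn":[[0,0,0],[0,0,0],[0,0,0],[0,0,0],[0,0,0]],"xyz":[[0,-2.5,-3.1],[0,-2.5,-3.1],[0,-2.5,-3.1],[0,-2.5,-3.1],[0,-2.5,-3.1]],"hand":[0,0,0,0,0]}' 30
python3 -m inch '{"turn":[[0,0,0],[0,0,0],[0,0,0],[0,0,0],[0,0,0]],"xyz":[[0,-2.5,-3.1],[0,-2.5,-3.1],[0,-2.5,-3.1],[0,-2.5,-3.1],[0,-2.5,-3.1]],"hand":[0,0,0,0,0]}' 30
python3 -m inch '{"turn":[[0,0,0],[0,0,0],[0,0,0],[0,0,0],[0,0,0]],"xyz":[[0,-2.5,-3.1],[0,-2.5,-3.1],[0,-2.5,-3.1],[0,-2.5,-3.1],[0,-2.5,-3.1]],"hand":[0,0,0,0,0]}' 30
done
python3 - <<'E'
from h import *
st(); go(fc([-.071,0,.2])[0]);snap('side','s1')
E
```

```text
time_s: 0.93
position: [0.2823, 0.2817, 0.2183]
tcp_rot: [0.552, -0.442, 0.552, 0.442]
contact_force: [1.0, -0.3, 0.3]
grip_width: 0.332
time_s: 1.35
position: [0.3704, 0.1029, 0.2185]
tcp_rot: [0.552, -0.442, 0.552, 0.442]
contact_force: [1.7, 1.3, -0.7]
grip_width: 0.015
time_s: 1.77
position: [0.4583, -0.076, 0.2183]
tcp_rot: [0.552, -0.442, 0.552, 0.442]
contact_force: [0.8, 1.6, 0.9]
grip_width: 0.004
t 1.7667 w [ 0.4583 -0.076   0.2183] case mm [-207.2  151.   218.3] F [0.5 1.8 0.9] g 0.3 jaw yaw err deg 0.06 tilt [-0.0001  0.0001]
shift cm [  1.83 -13.64 -15.08]
```

View pics/s1.png

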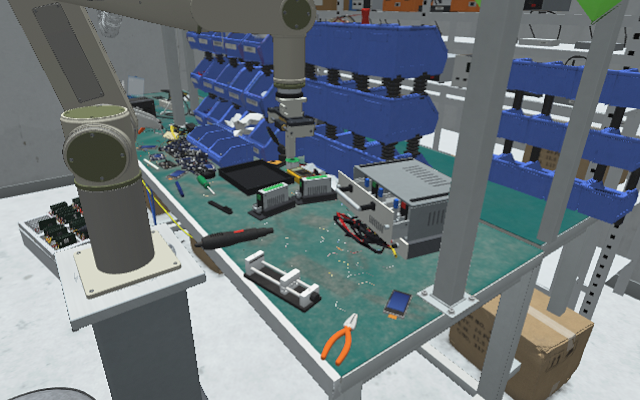

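```bash
python3 -m inch '{"turn":[[0,0,0],[0,0,0],[0,0,0],[0,0,0],[0,0,0]],"xyz":[[0.3,-2.7,-3],[0.3,-2.7,-3],[0.3,-2.7,-3],[0.3,-2.7,-3],[0.3,-2.7,-3]],"hand":[0,0,0,0,0]}' 30
python3 - <<'E'
from h import *
st(); go(fc([-.071,0,.2])[0]);snap('top','t2');snap('side','s2')
b=cv2.imread('pics/t2.png')[120:220,290:420];cv2.imwrite('pics/t2z.png',cv2.resize(b,None,fx=5,fy=5))
b=cv2.imread('pics/s2.png')[120:250,270:440];cv2.imwrite('pics/s2z.png',cv2.resize(b,None,fx=4.5,fy=4.5))
E
```

```text
time_s: 2.23
position: [0.5573, -0.2516, 0.2028]
tcp_rot: [0.552, -0.441, 0.552, 0.442]
contact_force: [0.1, 0.6, 0.3]
grip_width: 0.004
t 2.2333 w [ 0.5573 -0.2516  0.2028] case mm [-72.3   1.3 202.8] F [-0.   0.6  0.3] g 0.4 jaw yaw err deg 0.04 tilt [-0.0007  0.0005]
shift cm [ 0.28 -0.13 -0.13]
```

View pics/s2z.png

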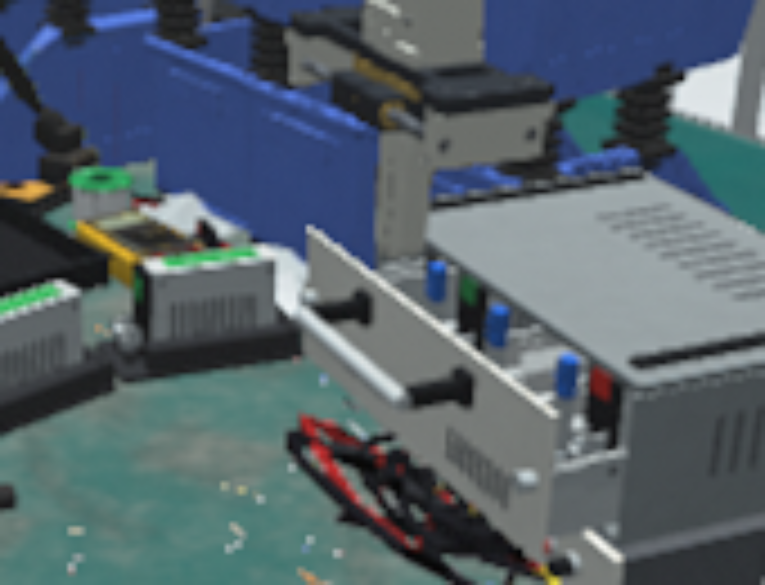

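View pics/t2z.png

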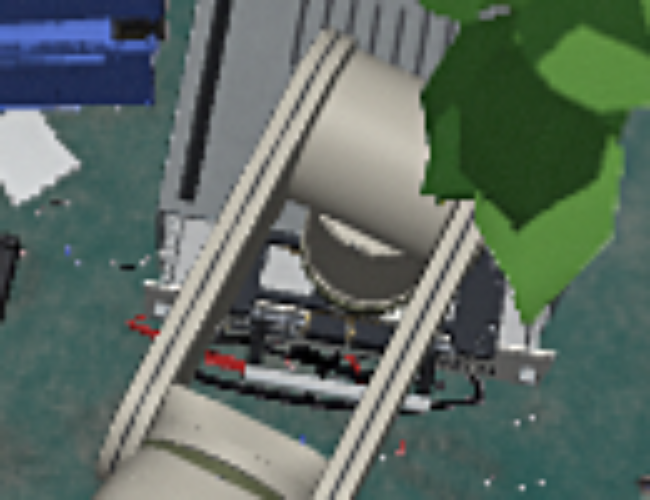

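Run:
```python
from h import *
print(proj('side',state()['position']))
for f in ['side']:
  print((tc(onz('side',[(270+308/4.5,120+228/4.5),(270+555/4.5,120+415/4.5)],.158))*1e3).round(1))
```

```text
[[356.38686914 175.93628201]]
[[ -51.4  144.6  158. ]
 [ -50.5 -151.4  158. ]]
```

```bash
python3 -m inch '{"turn":[[0,0,0],[0,0,0],[0,0,0],[0,0,0],[0,0,0]],"xyz":[[1.7,0.0,0],[1.7,0,0],[1.7,0,0],[1.7,0,0],[1.6,0,0]],"hand":[0,0,0,0,0]}' 30
python3 -m inch '{"turn":[[0,0,0],[0,0,0],[0,0,0],[0,0,0],[0,0,0]],"xyz":[[0,1,0],[0,1,0],[0,2,0],[0,2,0],[0,2,0]],"hand":[0,0,0,0,0]}' 30
python3 -c "
from h import *
st()"
```

```text
time_s: 2.75
position: [0.5564, -0.249, 0.1185]
tcp_rot: [0.552, -0.441, 0.552, 0.442]
contact_force: [-0.8, -0.1, 0.2]
grip_width: 0.005
time_s: 3.17
position: [0.479, -0.2314, 0.1193]
tcp_rot: [0.553, -0.442, 0.551, 0.441]
contact_force: [6.6, -2.1, -4.5]
grip_width: 0.006
t 3.1667 w [ 0.479  -0.2314  0.1193] case mm [-153.     3.9  119.3] F [ 6.9 -0.6 -4.5] g 0.5 jaw yaw err deg -0.01 tilt [ 0.0022 -0.0001]
```

```bash
python3 -m inch '{"turn":[[0,0,0],[0,0,0],[0,0,0],[0,0,0],[0,0,0]],"xyz":[[0,2,0],[0,2,0],[0,2,0],[0,1.2,0],[0,0.6,0]],"hand":[0,0,0,0,0]}' 30
python3 -m inch '{"turn":[[0,0,0],[0,0,0],[0,0,0],[0,0,0],[0,0,0]],"xyz":[[0,0.5,0],[0,0.4,0],[0,0.2,0],[0,0,0],[0,0,0]],"hand":[0,0,0,0,0]}' 30
python3 -c "
from h import *
st()"
```

```text
time_s: 3.58
position: [0.402, -0.2143, 0.1195]
tcp_rot: [0.552, -0.442, 0.552, 0.441]
contact_force: [7.0, -0.3, -4.4]
grip_width: 0.004
time_s: 4.0
position: [0.3985, -0.2136, 0.1201]
tcp_rot: [0.555, -0.446, 0.549, 0.438]
contact_force: [39.0, -8.8, -29.1]
grip_width: 0.007
t 4.0 w [ 0.3985 -0.2136  0.1201] case mm [-235.5    3.6  120.1] F [ 40.   -0.1 -29.1] g 0.7 jaw yaw err deg 0.01 tilt [ 0.0145 -0.0033]
```

```bash
python3 -m inch '{"turn":[[0,0,0],[0,0,0],[0,0,0],[0,0,0],[0,0,0]],"xyz":[[0,-1,0],[0,-0.9,0],[0,0,0],[-1,0,0],[-3,0,0]],"hand":[0,0,0,0,0]}' 30
python3 -m inch '{"turn":[[0,0,0],[0,0,0],[0,0,0],[0,0,0],[0,0,0]],"xyz":[[-3,0,0],[-3,0,0],[-1,0,4],[0,0,4],[0,0,4]],"hand":[0,0,0,3,3]}' 30
python3 -m inch '{"turn":[[0,0,0],[0,0,0],[0,0,0],[0,0,0],[0,0,0]],"xyz":[[0,0,4],[0,0,4],[0,0,4],[0,0,4],[0,0,4]],"hand":[3,3,3,3,3]}' 30
python3 - <<'E'
from h import *
st();snap('top','t3');snap('side','s3')
b=cv2.imread('pics/t3.png')[120:260,290:430];cv2.imwrite('pics/t3z.png',cv2.resize(b,None,fx=4.2,fy=4.2))
b=cv2.imread('pics/s3.png')[120:270,270:450];cv2.imwrite('pics/s3z.png',cv2.resize(b,None,fx=4,fy=4))
E
```

```text
time_s: 4.42
position: [0.4074, -0.2148, 0.1559]
tcp_rot: [0.551, -0.439, 0.553, 0.445]
contact_force: [1.0, -0.4, -1.0]
grip_width: 0.007
time_s: 4.83
position: [0.437, -0.0993, 0.232]
tcp_rot: [0.553, -0.442, 0.552, 0.44]
contact_force: [1.7, -0.6, 0.0]
grip_width: 0.102
time_s: 5.25
position: [0.4803, 0.0971, 0.2307]
tcp_rot: [0.552, -0.442, 0.552, 0.441]
contact_force: [0.3, -0.3, 0.4]
grip_width: 0.322
t 5.25 w [0.4803 0.0971 0.2307] case mm [-223.7  324.7  230.7] F [ 0.3 -0.3  0.4] g 29.9 jaw yaw err deg 0.03 tilt [ 0.0007 -0.0002]
```

View pics/s3z.png

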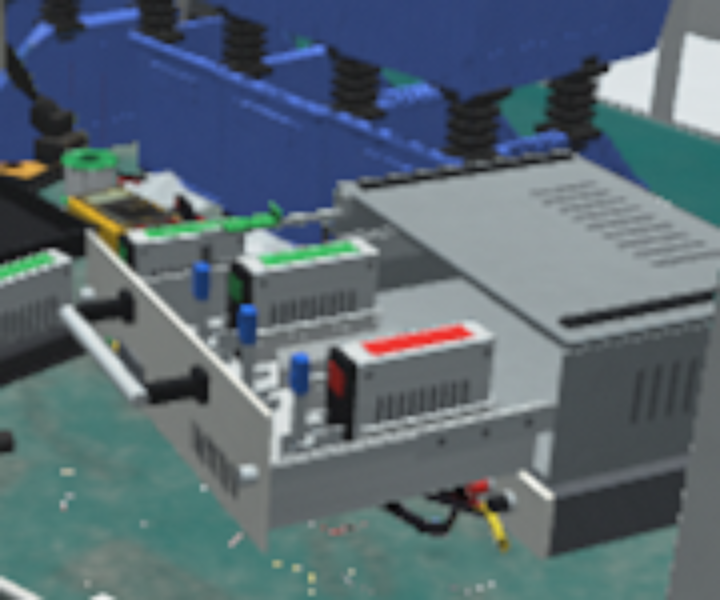

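View pics/t3z.png

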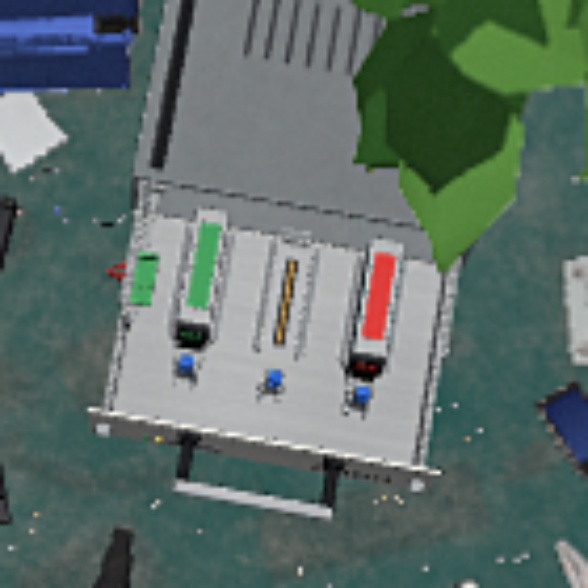

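```bash
cat >> h.py <<'E'
def blobs(n,f,lo,hi,box,zpl,amin=4):
    z=np.load(f'pics/{f}.npz');p,d=z['p'],z['d'];P=cloud(n,d);C=tc(P.reshape(-1,3)).reshape(P.shape)
    hsv=cv2.cvtColor(p,cv2.COLOR_RGB2HSV);m=cv2.inRange(hsv,lo,hi)>0
    if lo[0]==0: m|=cv2.inRange(hsv,(170,lo[1],lo[2]),(180,255,255))>0
    b=box
    m&=(C[...,0]>b[0])&(C[...,0]<b[1])&(C[...,1]>b[2])&(C[...,1]<b[3])&(C[...,2]>b[4])&(C[...,2]<b[5])
    k,l,s,c=cv2.connectedComponentsWithStats(m.astype(np.uint8),connectivity=8)
    for i in range(1,k):
        if s[i,4]<amin: continue
        X=onz(n,c[i],zpl);ys,xs=np.where(l==i)
        r=cv2.minAreaRect(onz(n,np.c_[xs,ys],zpl)[:,:2].astype(np.float32)*1e3)
        Q=onz(n,np.c_[xs,ys],zpl)[:,:2]; w,v=np.linalg.eigh(np.cov(Q.T)) if len(Q)>2 else (0,np.eye(2));v=v[:,1];a=np.degrees(np.arctan2(v[1],v[0]));a=(a+90)%180-90
        print(n,c[i].round(1),s[i,4],'w',X.round(4)[0],'case',(tc(X)*1e3).round(1)[0],'med z',np.round(np.median(C[l==i][:,2]),3),'axis',a.round(1),'rect',np.round(r[1],0))
E
python3 - <<'E'
from h import *
B=(-.3,.05,-.2,.2,.08,.2)
for n,f in (('top','t3'),('side','s3')):
    print('red');blobs(n,f,(0,120,120),(10,255,255),B,.145,10)
    print('green');blobs(n,f,(45,100,100),(85,255,255),B,.145,10)
    print('blue');blobs(n,f,(100,130,90),(125,255,255),B,.145)
E
```

```text
red
top [379.7 190.1] 100 w [ 0.5532 -0.3304  0.145 ] case [-59.  -76.5 145. ] med z 0.146 axis -12.2 rect [17. 75.]
green
top [338.2 182.7] 91 w [ 0.5863 -0.1826  0.145 ] case [-59.  75. 145.] med z 0.146 axis -12.7 rect [16. 75.]
top [323.9 186.2] 53 w [ 0.5756 -0.1309  0.145 ] case [-80.8 123.1 145. ] med z 0.157 axis -11.5 rect [16. 45.]
blue
top [334.1 206.2] 10 w [ 0.5006 -0.1641  0.145 ] case [-146.7   74.3  145. ] med z 0.146 axis 21.9 rect [ 7. 11.]
top [355.  209.4] 11 w [ 0.4861 -0.2379  0.145 ] case [-144.7   -0.9  145. ] med z 0.147 axis -4.3 rect [ 7. 11.]
top [375.9 213.4] 11 w [ 0.4685 -0.3114  0.145 ] case [-145.8  -76.5  145. ] med z 0.151 axis -18.8 rect [ 7. 11.]
red
side [373.8 204.6] 75 w [ 0.5541 -0.3293  0.145 ] case [-58.4 -75.2 145. ] med z 0.147 axis -13.0 rect [15. 73.]
green
side [332.3 174.7] 52 w [ 0.5935 -0.1068  0.145 ] case [-68.7 150.5 145. ] med z 0.158 axis 7.1 rect [62. 31.]
side [346.6 182.9] 54 w [ 0.5884 -0.1801  0.145 ] case [-57.5  77.9 145. ] med z 0.147 axis -11.6 rect [17. 71.]
blue
side [319.7 189.6] 35 w [ 0.4952 -0.1739  0.145 ] case [-149.9   63.5  145. ] med z 0.14 axis 53.2 rect [62.  9.]
side [331.3 200.4] 42 w [ 0.4786 -0.2473  0.145 ] case [-150.   -11.7  145. ] med z 0.141 axis 53.5 rect [55. 11.]
side [344.5 212.8] 36 w [ 0.4617 -0.3219  0.145 ] case [-150.1  -88.2  145. ] med z 0.14 axis 50.2 rect [54.  8.]
```

```bash
python3 -m inch '{"turn":[[0,0,0],[0,0,0],[0,0,0],[0,0,0],[0,0,0]],"xyz":[[0,-0.8,-4],[0,-0.8,-4],[0,-0.8,-4],[0,-0.8,-4],[0,-0.8,-4]],"hand":[3,3,3,3,3]}' 20
python3 -m inch '{"turn":[[0,0,0],[0,0,0],[0,0,0],[0,0,0],[0,0,0]],"xyz":[[0,-0.8,-4],[0,-0.8,-4],[0,-0.7,-4],[0.5,-0.7,-4],[0.5,-0.7,-4]],"hand":[3,3,3,3,3]}' 20
python3 - <<'E'
from h import *
st();go(fc([-.147,-.076,.124])[0])
E
```

```text
time_s: 5.77
position: [0.4747, -0.1108, 0.2305]
tcp_rot: [0.552, -0.442, 0.552, 0.442]
contact_force: [0.2, -0.3, -0.4]
grip_width: 0.322
time_s: 6.18
position: [0.4667, -0.3145, 0.2208]
tcp_rot: [0.552, -0.442, 0.552, 0.441]
contact_force: [-0.0, -0.1, 0.0]
grip_width: 0.322
t 6.1833 w [ 0.4667 -0.3145  0.2208] case mm [-146.8  -79.9  220.8] F [ 0.  -0.1  0. ] g 29.9 jaw yaw err deg 0.08 tilt [ 0.0006 -0.0009]
shift cm [9.68 0.03 0.4 ]
```

```bash
python3 -m inch '{"turn":[[0,0,0],[0,0,0],[0,0,0],[0,0,0],[0,0,0]],"xyz":[[1.5,0,0.4],[2.5,0,0],[2.5,0,0],[2,0,0],[1.2,0,0]],"hand":[3,3,3,3,3]}' 15
python3 -m inch '{"turn":[[0,0,0],[0,0,0],[0,0,0],[0,0,0],[0,0,0]],"xyz":[[0,0,0],[0,0,0],[0,0,0],[0,0,0],[0,0,0]],"hand":[1,0.5,0.5,0.5,0.5]}' 15
python3 - <<'E'
from h import *
st()
E
```

```text
time_s: 6.6
position: [0.4668, -0.3076, 0.1204]
tcp_rot: [0.552, -0.44, 0.553, 0.443]
contact_force: [-0.6, 0.7, -0.1]
grip_width: 0.322
time_s: 7.02
position: [0.4688, -0.3109, 0.1243]
tcp_rot: [0.551, -0.443, 0.553, 0.44]
contact_force: [-2.9, -11.4, -6.6]
grip_width: 0.129
t 7.0167 w [ 0.4688 -0.3109  0.1243] case mm [-145.6  -75.9  124.3] F [ -0.3 -11.8  -6.6] g 12.0 jaw yaw err deg 0.07 tilt [ 0.0005 -0.0054]
```

```bash
python3 -m inch '{"turn":[[0,0,0],[0,0,0],[0,0,0],[0,0,0],[0,0,0]],"xyz":[[0.12,0.8,-0.05],[0.24,0.8,0],[0.36,0.75,0],[0.45,0.7,0],[0.45,0.5,0]],"hand":[0.5,0.5,0.5,0.5,0.5]}' 15
python3 -m inch '{"turn":[[0,0,0],[0,0,0],[0,0,0],[0,0,0],[0,0,0]],"xyz":[[0,0.2,0],[0,0,0],[0,0,0],[0,0,0],[0,0,0]],"hand":[0.5,0.5,0.5,0.5,0.5]}' 15
python3 - <<'E'
from h import *
st()
E
```

```text
time_s: 7.43
position: [0.4359, -0.3037, 0.1108]
tcp_rot: [0.552, -0.445, 0.552, 0.439]
contact_force: [-2.6, -5.6, 8.0]
grip_width: 0.128
time_s: 7.85
position: [0.4338, -0.3031, 0.1094]
tcp_rot: [0.552, -0.444, 0.552, 0.439]
contact_force: [1.9, -8.8, -2.4]
grip_width: 0.124
t 7.85 w [ 0.4338 -0.3031  0.1094] case mm [-181.5  -76.   109.4] F [ 3.8 -8.1 -2.4] g 11.6 jaw yaw err deg 0.05 tilt [ 0.0041 -0.006 ]
```

```bash
python3 -m inch '{"turn":[[0,0,0],[0,0,0],[0,0,0],[0,0,0],[0,0,0]],"xyz":[[0,-0.2,0],[0,0,0],[0,0,0],[-2,0,0],[-3,0,0]],"hand":[3,3,3,3,3]}' 15
python3 -m inch '{"turn":[[0,0,0],[0,0,0],[0,0,0],[0,0,0],[0,0,0]],"xyz":[[-3,-0.5,2],[0,-1.5,3],[0,-1.6,2.6],[0,0,0],[0,0,0]],"hand":[3,3,3,3,3]}' 15
python3 - <<'E'
from h import *
st();go(fc([-.146,-0.000,.124])[0])
snap('side','s4')
b=cv2.imread('pics/s4.png')[120:270,270:450];cv2.imwrite('pics/s4z.png',cv2.resize(b,None,fx=4,fy=4))
E
```

```text
time_s: 8.27
position: [0.4324, -0.2988, 0.154]
tcp_rot: [0.552, -0.44, 0.552, 0.444]
contact_force: [0.6, 0.4, -0.1]
grip_width: 0.322
time_s: 8.68
position: [0.4869, -0.2332, 0.187]
tcp_rot: [0.552, -0.443, 0.551, 0.442]
contact_force: [-0.2, -0.4, 0.4]
grip_width: 0.323
t 8.6833 w [ 0.4869 -0.2332  0.187 ] case mm [-145.     3.8  187. ] F [-0.1 -0.5  0.4] g 30.0 jaw yaw err deg -0.15 tilt [ 0.0004 -0.0001]
shift cm [ 6.3   0.1  -0.38]
```

View pics/s4z.png

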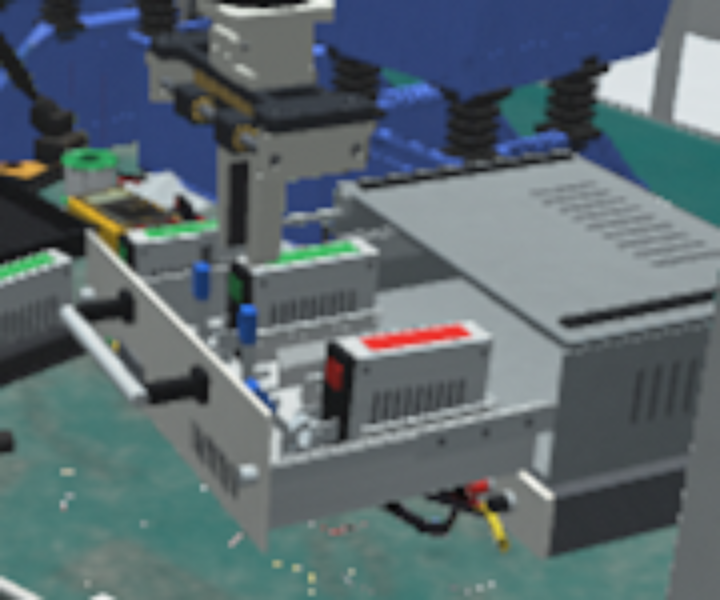

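```bash
python3 -m inch '{"turn":[[0,0,0],[0,0,0],[0,0,0],[0,0,0],[0,0,0]],"xyz":[[0,0.1,-0.38],[2,0,0],[2.3,0,0],[2.0,0,0],[0,0,0]],"hand":[3,3,3,3,3]}' 15
python3 -m inch '{"turn":[[0,0,0],[0,0,0],[0,0,0],[0,0,0],[0,0,0]],"xyz":[[0,0,0],[0,0,0],[0,0,0],[0,0,0],[0,0,0]],"hand":[1,0.5,0.5,0.5,0.5]}' 15
python3 - <<'E'
from h import *
st()
E
python3 -m inch '{"turn":[[0,0,0],[0,0,0],[0,0,0],[0,0,0],[0,0,0]],"xyz":[[0.12,0.8,0],[0.24,0.8,0],[0.36,0.75,0],[0.45,0.7,0],[0.45,0.5,0]],"hand":[0.5,0.5,0.5,0.5,0.5]}' 15
python3 -m inch '{"turn":[[0,0,0],[0,0,0],[0,0,0],[0,0,0],[0,0,0]],"xyz":[[0,0.2,0],[0,0,0],[0,0,0],[0,0,0],[0,0,0]],"hand":[0.5,0.5,0.5,0.5,0.5]}' 15
python3 - <<'E'
from h import *
st()
E
```

```text
time_s: 9.15
position: [0.4806, -0.2374, 0.1186]
tcp_rot: [0.552, -0.439, 0.554, 0.444]
contact_force: [-1.1, 1.1, 0.6]
grip_width: 0.321
time_s: 9.57
position: [0.4853, -0.2373, 0.1253]
tcp_rot: [0.553, -0.442, 0.551, 0.442]
contact_force: [-0.1, 5.7, 3.2]
grip_width: 0.129
t 9.5667 w [ 0.4853 -0.2373  0.1253] case mm [-145.6   -0.5  125.3] F [-1.4  5.6  3.2] g 12.0 jaw yaw err deg 0.01 tilt [0.0023 0.0008]
time_s: 9.98
position: [0.4512, -0.2297, 0.1098]
tcp_rot: [0.553, -0.443, 0.551, 0.441]
contact_force: [0.5, 6.8, 5.4]
grip_width: 0.132
time_s: 10.4
position: [0.4491, -0.2292, 0.1084]
tcp_rot: [0.553, -0.442, 0.551, 0.441]
contact_force: [5.6, 3.9, -3.6]
grip_width: 0.125
t 10.4 w [ 0.4491 -0.2292  0.1084] case mm [-182.8   -0.5  108.4] F [ 4.6  5.  -3.6] g 11.6 jaw yaw err deg 0.0 tilt [0.0031 0.0004]
```

```bash
python3 -m inch '{"turn":[[0,0,0],[0,0,0],[0,0,0],[0,0,0],[0,0,0]],"xyz":[[0,-0.2,0],[0,0,0],[0,0,0],[-2,0,0],[-3,0,0]],"hand":[3,3,3,5,5]}' 15
python3 -m inch '{"turn":[[0,0,0],[0,0,0],[0,0,0],[0,0,0],[0,0,0]],"xyz":[[-4,-0.5,0],[-3,-2.5,-1.6],[0,-3,-2],[0,-3,-2],[0,-2.4,-2]],"hand":[5,5,5,5,5]}' 15
python3 - <<'E'
from h import *
st();go(fc([-.067,-0.076,.108])[0])
E
```

```text
time_s: 10.82
position: [0.4475, -0.2291, 0.1549]
tcp_rot: [0.551, -0.44, 0.553, 0.444]
contact_force: [0.3, -0.5, 0.2]
grip_width: 0.418
time_s: 11.23
position: [0.5458, -0.3308, 0.2286]
tcp_rot: [0.552, -0.443, 0.552, 0.441]
contact_force: [0.7, -0.1, -0.9]
grip_width: 0.538
t 11.2333 w [ 0.5458 -0.3308  0.2286] case mm [-66.1 -78.5 228.6] F [ 0.7  0.1 -0.9] g 50.0 jaw yaw err deg 0.02 tilt [ 0.0027 -0.0021]
shift cm [12.06  0.12  0.26]
```

```bash
python3 -m inch '{"turn":[[0,0,0],[0,0,0],[0,0,0],[0,0,0],[0,0,0]],"xyz":[[1.5,0.1,0.25],[3,0,0],[3,0,0],[3,0,0],[1.5,0,0]],"hand":[5,5,5,5,5]}' 30
python3 -m inch '{"turn":[[0,0,0],[0,0,0],[0,0,0],[0,0,0],[0,0,0]],"xyz":[[0,0,0],[0,0,0],[0,0,0],[0,0,0],[0,0,0]],"hand":[2,2,2,2,2]}' 30
python3 - <<'E'
from h import *
st()
E
```

```text
time_s: 11.65
position: [0.5415, -0.3254, 0.1025]
tcp_rot: [0.552, -0.44, 0.553, 0.443]
contact_force: [-0.1, 0.2, -0.7]
grip_width: 0.541
time_s: 12.07
position: [0.5439, -0.3269, 0.108]
tcp_rot: [0.552, -0.442, 0.552, 0.441]
contact_force: [-1.3, -0.5, 2.0]
grip_width: 0.296
t 12.0667 w [ 0.5439 -0.3269  0.108 ] case mm [-68.8 -75.1 108. ] F [-1.1 -0.7  2. ] g 27.6 jaw yaw err deg 0.03 tilt [ 0.0013 -0.0012]
```

```bash
python3 -m inch '{"turn":[[0,0,0],[0,0,0],[0,0,0],[0,0,0],[0,0,0]],"xyz":[[-0.5,0,0],[-1,0,0],[-1.5,0,0],[-2,0,0],[-2.5,0,0]],"hand":[2,2,2,2,2]}' 30
python3 -m inch '{"turn":[[0,0,0],[0,0,0],[0,0,0],[0,0,0],[0,0,0]],"xyz":[[-2.5,0,0],[-2,0,0],[-1,0,0],[0,0,0],[0,0,0]],"hand":[2,2,2,2,2]}' 30
python3 - <<'E'
from h import *
st()
snap('side','s5')
b=cv2.imread('pics/s5.png')[120:270,270:450];cv2.imwrite('pics/s5z.png',cv2.resize(b,None,fx=4,fy=4))
f=np.load('pics/top0.npz');d=f['d'];p=f['p'];P=cloud('top',d)
m=((p.max(2)<60)&(P[...,0]>.4)&(P[...,0]<.7)&(P[...,1]>.15)&(P[...,1]<.5)).astype(np.uint8)
n,l,s_,c=cv2.connectedComponentsWithStats(m);k=1+s_[1:,4].argmax();ys,xs=np.where(l==k)
r=cv2.minAreaRect(np.c_[xs,ys].astype(np.float32));print(r,onz('top',cv2.boxPoints(r),.028).round(3),onz('top',r[0],.028).round(3))
E
```

```text
time_s: 12.48
position: [0.5423, -0.3255, 0.1817]
tcp_rot: [0.552, -0.441, 0.553, 0.443]
contact_force: [-0.0, -0.6, -1.9]
grip_width: 0.296
time_s: 12.9
position: [0.5435, -0.3264, 0.237]
tcp_rot: [0.552, -0.442, 0.552, 0.442]
contact_force: [-0.0, 0.3, -2.4]
grip_width: 0.298
t 12.9 w [ 0.5435 -0.3264  0.237 ] case mm [-69.4 -74.7 237. ] F [-0.1  0.3 -2.4] g 27.7 jaw yaw err deg 0.03 tilt [ 0.0004 -0.0003]
((210.5, 202.0), (66.0, 63.0), 90.0) [[0.699 0.43  0.028]
 [0.688 0.182 0.028]
 [0.429 0.183 0.028]
 [0.438 0.424 0.028]] [[0.562 0.304 0.028]]
```

View pics/s5z.png

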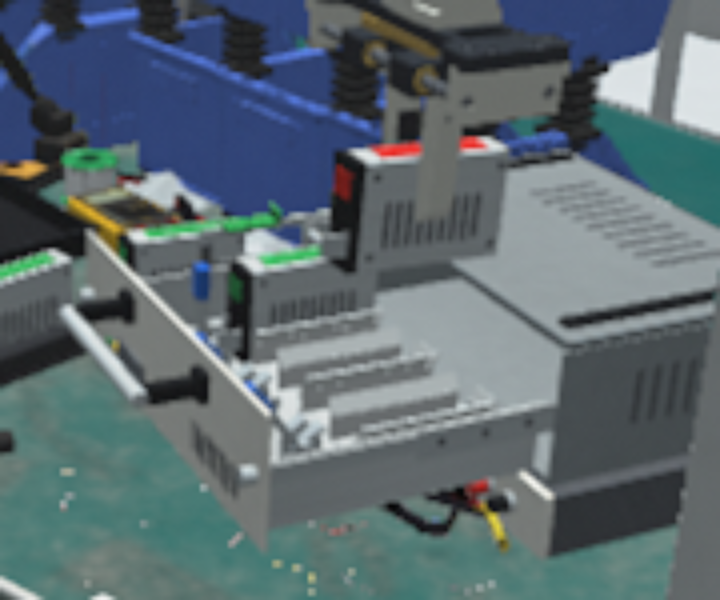

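```bash
python3 -m inch '{"turn":[[0,0,-1.5],[0,0,-2],[0,0,0],[0,0,0],[0,0,0]],"xyz":[[0,0.4,2],[0,0.8,3.5],[0,0.9,3.9],[0,0.9,3.9],[0,0.9,3.9]],"hand":[2,2,2,2,2]}' 30
python3 -m inch '{"turn":[[0,0,0],[0,0,0],[0,0,0],[0,0,0],[0,0,0]],"xyz":[[0,0.9,3.9],[0,0.9,3.9],[0,0.9,3.9],[0,0.9,3.9],[0,0.9,3.9]],"hand":[2,2,2,2,2]}' 30
python3 -m inch '{"turn":[[0,0,0],[0,0,0],[0,0,0],[0,0,0],[0,0,0]],"xyz":[[0,0.9,3.9],[0,0.9,3.9],[0,0.9,3.9],[0,0.9,3.9],[0,0.8,3]],"hand":[2,2,2,2,2]}' 30
python3 - <<'E'
from h import *
st()
T=onz('top',[(181,185.5),(241.4,181.7),(242.4,231),(181.7,234.5)],.028);print(T.round(3),T.mean(0))
go([.545,.305,.09])
snap('side','s6');snap('top','t6')
b=cv2.imread('pics/s6.png')[90:240,170:350];cv2.imwrite('pics/s6z.png',cv2.resize(b,None,fx=4,fy=4))
E
```

```text
time_s: 13.37
position: [0.5415, -0.1481, 0.2324]
tcp_rot: [0.565, -0.457, 0.539, 0.426]
contact_force: [0.2, 0.6, -1.9]
grip_width: 0.299
time_s: 13.78
position: [0.5405, 0.0519, 0.2299]
tcp_rot: [0.564, -0.458, 0.539, 0.425]
contact_force: [0.9, -0.4, -2.5]
grip_width: 0.297
time_s: 14.2
position: [0.5384, 0.2438, 0.2269]
tcp_rot: [0.564, -0.458, 0.539, 0.426]
contact_force: [1.0, 0.0, -2.2]
grip_width: 0.301
t 14.2 w [0.5384 0.2438 0.2269] case mm [-199.2  480.6  226.9] F [ 1.   0.2 -2.2] g 28.0 jaw yaw err deg -0.03 tilt [ 0.056 -0.014]
[[0.632 0.42  0.028]
 [0.637 0.184 0.028]
 [0.445 0.182 0.028]
 [0.44  0.413 0.028]] [0.5383296  0.29979648 0.028     ]
shift cm [13.62  1.48  6.13]
```

View pics/s6z.png

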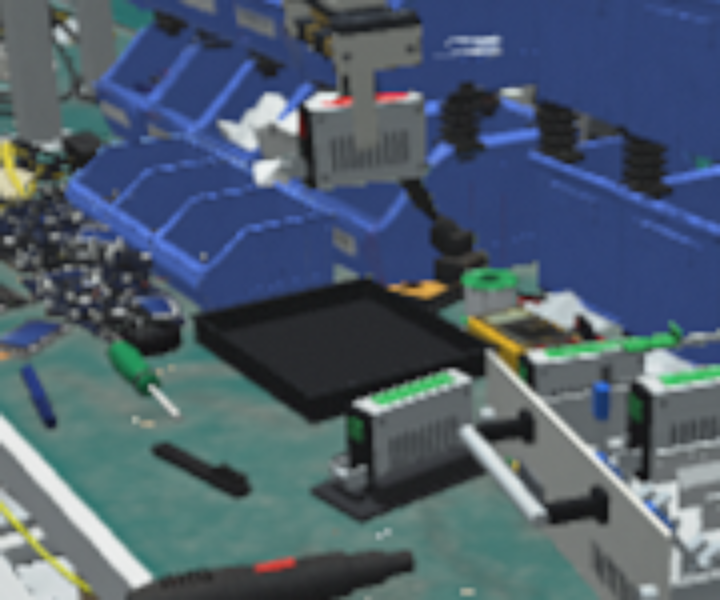

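View pics/t6.png

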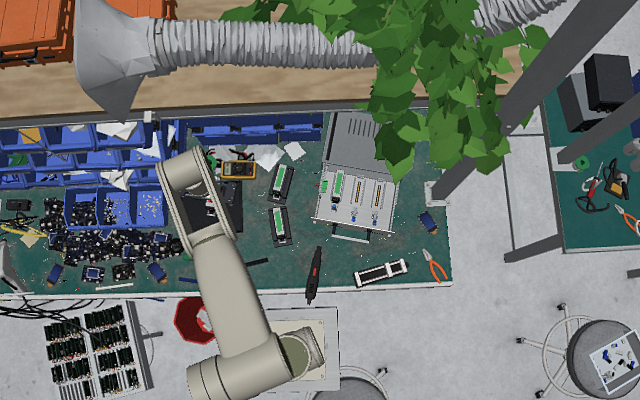

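```bash
python3 - <<'E'
from h import *
go([.54,.30,.045])
E
python3 -m inch '{"turn":[[0,0,0],[0,0,0],[0,0,0],[0,0,0],[0,0,0]],"xyz":[[2,0.8,3],[2.5,0.8,2.6],[3.5,0.3,0],[3.5,0,0],[3,0,0]],"hand":[2,2,2,2,2]}' 30
python3 - <<'E'
from h import *
st();go([.54,.30,.045])
E
```

```text
shift cm [18.07  1.99  5.38]
time_s: 14.72
position: [0.5403, 0.2971, 0.0791]
tcp_rot: [0.564, -0.458, 0.54, 0.425]
contact_force: [0.3, -0.3, -3.2]
grip_width: 0.296
t 14.7167 w [0.5403 0.2971 0.0791] case mm [-209.   533.    79.1] F [ 0.3 -0.2 -3.2] g 27.5 jaw yaw err deg -0.02 tilt [ 0.0553 -0.0156]
shift cm [3.4  0.29 0.29]
```

```bash
python3 -m inch '{"turn":[[0,0,0],[0,0,0],[0,0,0],[0,0,0],[0,0,0]],"xyz":[[1,0,0],[1,0,0],[1,0,0],[0.4,0,0],[0.3,0,0]],"hand":[2,2,2,2,2]}' 30
python3 -m inch '{"turn":[[0,0,0],[0,0,0],[0,0,0],[0,0,0],[0,0,0]],"xyz":[[0.2,0,0],[0.1,0,0],[0,0,0],[0,0,0],[0,0,0]],"hand":[2,2,2,2,2]}' 30
python3 -c "
from h import *
st()"
```

```text
time_s: 15.13
position: [0.5457, 0.2977, 0.0476]
tcp_rot: [0.566, -0.458, 0.538, 0.424]
contact_force: [-0.0, 0.6, -1.9]
grip_width: 0.299
time_s: 15.55
position: [0.5454, 0.2977, 0.0445]
tcp_rot: [0.566, -0.458, 0.538, 0.425]
contact_force: [0.5, -0.7, -2.7]
grip_width: 0.301
t 15.55 w [0.5454 0.2977 0.0445] case mm [-204.2  534.7   44.5] F [ 0.6 -0.6 -2.7] g 28.0 jaw yaw err deg 0.03 tilt [ 0.0605 -0.013 ]
```

```bash
python3 -m inch '{"turn":[[0,0,0],[0,0,0],[0,0,0],[0,0,0],[0,0,0]],"xyz":[[0.2,0,0],[0.2,0,0],[0.2,0,0],[0.1,0,0],[0,0,0]],"hand":[2,2,2,2,2]}' 30
python3 -c "
from h import *
st()"
```

```text
time_s: 15.97
position: [0.5458, 0.2974, 0.0373]
tcp_rot: [0.566, -0.459, 0.538, 0.424]
contact_force: [-0.6, -1.2, 3.1]
grip_width: 0.297
t 15.9667 w [0.5458 0.2974 0.0373] case mm [-203.6  534.5   37.3] F [-0.3 -1.3  3.1] g 27.7 jaw yaw err deg 0.03 tilt [ 0.0603 -0.0134]
```

```bash
python3 -m inch '{"turn":[[0,0,0],[0,0,0],[0,0,0],[0,0,0],[0,0,0]],"xyz":[[0.1,0,0],[0,0,0],[0,0,0],[0,0,0],[0,0,0]],"hand":[2,2,3,5,5]}' 20
python3 -m inch '{"turn":[[0,0,0],[0,0,0],[0,0,0],[0,0,0],[0,0,1.5]],"xyz":[[0,0,0],[-1,0,0],[-3,0,0],[-3.5,0,0],[-3.5,0,0]],"hand":[5,5,5,5,5]}' 20
python3 -m inch '{"turn":[[0,0,2],[0,0,0],[0,0,0],[0,0,0],[0,0,0]],"xyz":[[-3,0,0],[-2,0,-2],[0,0,-4],[0,0,-4],[0,0,-4]],"hand":[5,5,5,5,5]}' 20
python3 - <<'E'
from h import *
st()
snap('side','s7');snap('top','t7')
b=cv2.imread('pics/s7.png')[110:260,200:380];cv2.imwrite('pics/s7z.png',cv2.resize(b,None,fx=4,fy=4))
E
```

```text
time_s: 16.38
position: [0.5453, 0.2975, 0.0355]
tcp_rot: [0.565, -0.458, 0.539, 0.425]
contact_force: [-0.4, -0.3, -0.3]
grip_width: 0.414
time_s: 16.8
position: [0.5373, 0.2989, 0.1464]
tcp_rot: [0.559, -0.451, 0.545, 0.432]
contact_force: [0.8, -0.4, 0.7]
grip_width: 0.537
time_s: 17.22
position: [0.5069, 0.1616, 0.1969]
tcp_rot: [0.552, -0.442, 0.551, 0.442]
contact_force: [0.5, -0.0, -0.5]
grip_width: 0.538
t 17.2167 w [0.5069 0.1616 0.1969] case mm [-211.9  393.5  196.9] F [ 0.5  0.1 -0.5] g 50.0 jaw yaw err deg -0.05 tilt [0.0018 0.0003]
```

View pics/s7z.png

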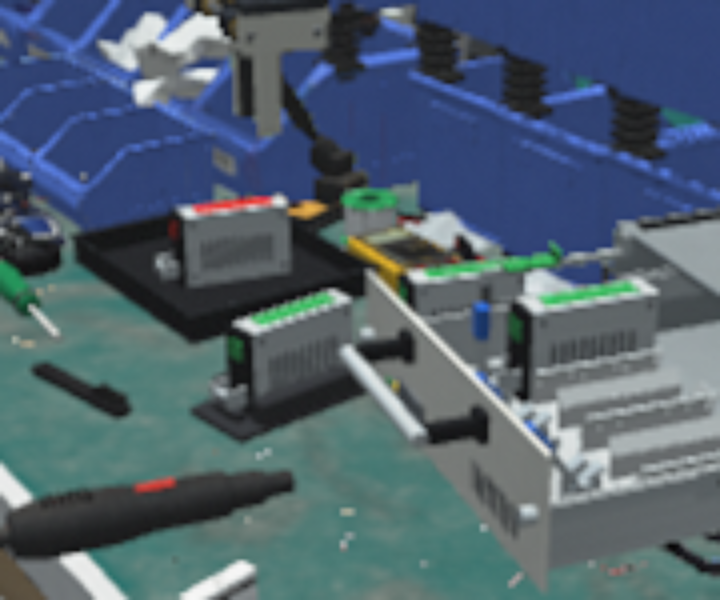

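View pics/t7.png

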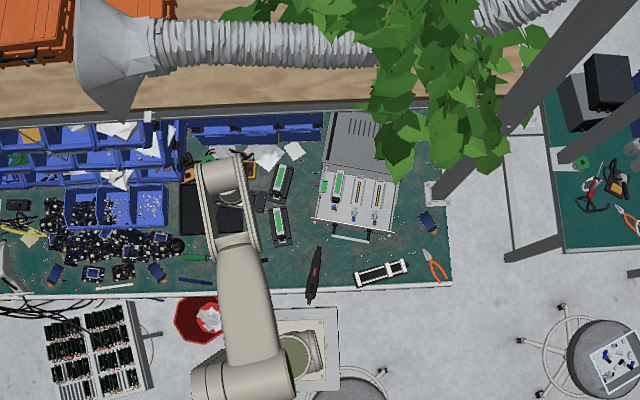

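Run:
```python
from h import *
B=(-.3,.2,.17,.45,.05,.12)
for n,f in (('top','t7'),('side','s7')): blobs(n,f,(45,100,100),(85,255,255),B,.080,20)
blobs('top','t3',(45,100,100),(85,255,255),B,.080,20)
b=cv2.imread('pics/t7.png')[155:250,255:305];cv2.imwrite('pics/t7z.png',cv2.resize(b,None,fx=6,fy=6,interpolation=cv2.INTER_CUBIC))
```

```text
top [279.5 177. ] 84 w [0.6348 0.0329 0.08  ] case [-58.9 295.9  80. ] med z 0.081 axis -15.9 rect [16. 74.]
top [278.  220.6] 86 w [0.469  0.0423 0.08  ] case [-222.7  268.7   80. ] med z 0.081 axis 7.9 rect [73. 16.]
side [314.5 176.7] 33 w [0.6331 0.0387 0.08  ] case [-61.8 301.2  80. ] med z 0.083 axis -10.2 rect [18. 66.]
side [272.7 186.9] 49 w [0.4699 0.0439 0.08  ] case [-222.2  270.5   80. ] med z 0.082 axis 6.8 rect [73. 15.]
top [279.5 177. ] 84 w [0.6348 0.0329 0.08  ] case [-58.9 295.9  80. ] med z 0.081 axis -15.9 rect [16. 74.]
top [278.5 224.5] 52 w [0.4544 0.0404 0.08  ] case [-236.6  263.7   80. ] med z 0.082 axis 9.6 rect [43. 16.]
```

View pics/t7z.png

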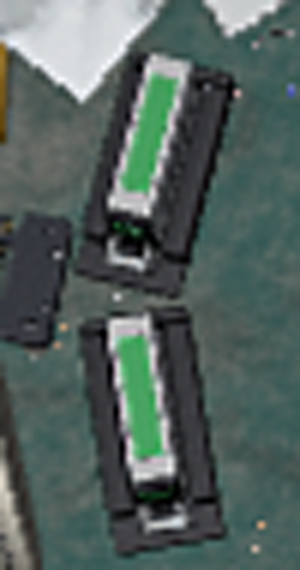

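```bash
python3 -m inch '{"turn":[[-6.8,0,0],[-6.9,0,0],[-6.85,0,0],[0,0,0],[0,0,0]],"xyz":[[0,0,0],[0,0,0],[0,0,0],[0,0,-2],[0,0,-3]],"hand":[5,5,5,5,5]}' 20
python3 - <<'E'
from h import *
st();go([.4625,.042,.043])
E
```

```text
time_s: 17.73
position: [0.5139, 0.1149, 0.1963]
tcp_rot: [0.464, -0.534, 0.463, 0.534]
contact_force: [-0.7, -0.2, 0.2]
grip_width: 0.534
t 17.7333 w [0.5139 0.1149 0.1963] case mm [-194.8  349.4  196.3] F [-0.6 -0.4  0.2] g 49.7 jaw yaw err deg -20.76 tilt [0.0007 0.0013]
shift cm [15.32  6.13 -6.51]
```

```bash
python3 -m inch '{"turn":[[0,0,0],[0,0,0],[0,0,0],[0,0,0],[0,0,0]],"xyz":[[0,2,-2.1],[0,2.1,-2.2],[1,2,-2.2],[3,0,0],[3,0,0]],"hand":[5,5,5,5,5]}' 20
python3 - <<'E'
from h import *
st();go([.4625,.042,.043])
snap('side','s8')
b=cv2.imread('pics/s8.png')[130:250,220:350];cv2.imwrite('pics/s8z.png',cv2.resize(b,None,fx=5,fy=5))
blobs('side','s8',(45,100,100),(85,255,255),(-.3,.2,.17,.45,.05,.12),.080,20)
E
```

```text
time_s: 18.15
position: [0.464, 0.0395, 0.1274]
tcp_rot: [-0.466, 0.534, -0.464, -0.531]
contact_force: [0.2, -1.1, -0.7]
grip_width: 0.539
t 18.15 w [0.464  0.0395 0.1274] case mm [-227.   264.9  127.4] F [ 0.5 -1.  -0.7] g 50.1 jaw yaw err deg -20.41 tilt [0.0058 0.    ]
shift cm [8.44 0.17 0.27]
side [314.4 176.8] 32 w [0.6326 0.0386 0.08  ] case [-62.4 300.9  80. ] med z 0.082 axis -11.2 rect [16. 65.]
side [272.9 186.9] 50 w [0.4707 0.0442 0.08  ] case [-221.5  270.9   80. ] med z 0.082 axis 7.5 rect [76. 15.]
```

View pics/s8z.png

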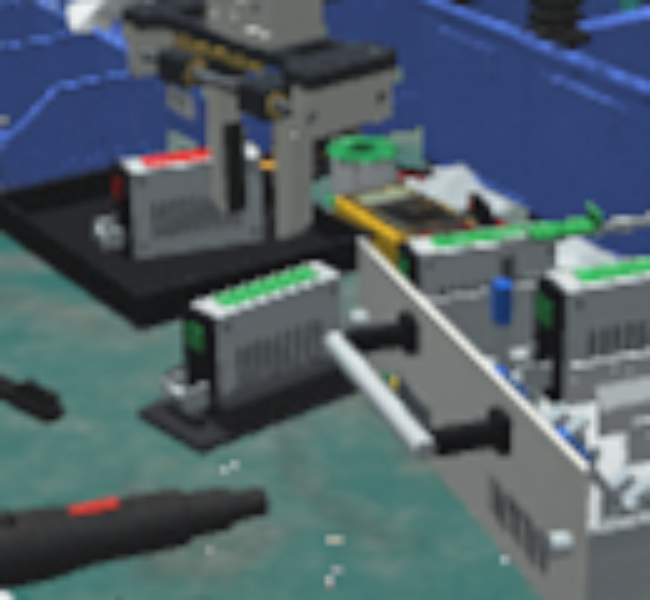

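```bash
python3 -m inch '{"turn":[[0,0,0],[0,0,0],[0,0,0],[0,0,0],[0,0,0]],"xyz":[[1.5,0.15,0.25],[2,0,0],[2,0,0],[2,0,0],[0.9,0,0]],"hand":[5,5,5,5,5]}' 30
python3 -m inch '{"turn":[[0,0,0],[0,0,0],[0,0,0],[0,0,0],[0,0,0]],"xyz":[[0,0,0],[0,0,0],[0,0,0],[0,0,0],[0,0,0]],"hand":[2,2,2,2,2]}' 30
python3 -c "
from h import *
st()
blobs('top','t7',(45,100,100),(85,255,255),(-.3,.2,.17,.45,.05,.12),.080,20)"
```

```text
time_s: 18.62
position: [0.4596, 0.0431, 0.0401]
tcp_rot: [0.464, -0.532, 0.465, 0.534]
contact_force: [-0.5, -0.3, -0.2]
grip_width: 0.538
time_s: 19.03
position: [0.462, 0.0425, 0.0432]
tcp_rot: [-0.465, 0.534, -0.464, -0.532]
contact_force: [-0.3, -0.2, 4.7]
grip_width: 0.296
t 19.0333 w [0.462  0.0425 0.0432] case mm [-229.6  267.4   43.2] F [-0.2 -0.3  4.7] g 27.5 jaw yaw err deg -20.52 tilt [ 0.0027 -0.0001]
top [279.5 177. ] 84 w [0.6348 0.0329 0.08  ] case [-58.9 295.9  80. ] med z 0.081 axis -15.9 rect [16. 74.]
top [278.  220.6] 86 w [0.469  0.0423 0.08  ] case [-222.7  268.7   80. ] med z 0.081 axis 7.9 rect [73. 16.]
```

```bash
python3 -m inch '{"turn":[[0,0,0],[0,0,0],[0,0,0],[0,0,0],[0,0,0]],"xyz":[[-0.5,0,0],[-1,0,0],[-1.5,0,0],[-2,0,0],[-2.5,0,0]],"hand":[2,2,2,2,2]}' 30
python3 -m inch '{"turn":[[0,0,0],[0,0,0],[6.8,0,0],[6.9,0,0],[6.8,0,0]],"xyz":[[-3.5,0,0],[-3.5,0,0],[-3,0,0],[-2.5,0,0],[-0.5,0,0]],"hand":[2,2,2,2,2]}' 30
python3 - <<'E'
from h import *
st();go(fc([-.066,-.0755,.25])[0])
snap('side','s9')
b=cv2.imread('pics/s9.png')[100:250,220:400];cv2.imwrite('pics/s9z.png',cv2.resize(b,None,fx=4,fy=4))
E
```

```text
time_s: 19.45
position: [0.4593, 0.0426, 0.1167]
tcp_rot: [0.464, -0.532, 0.465, 0.534]
contact_force: [-0.1, -0.4, -2.0]
grip_width: 0.304
time_s: 19.87
position: [0.4626, 0.0425, 0.2532]
tcp_rot: [0.556, -0.442, 0.551, 0.438]
contact_force: [0.3, 0.0, -2.8]
grip_width: 0.299
t 19.8667 w [0.4626 0.0425 0.2532] case mm [-229.   267.5  253.2] F [ 0.3  0.1 -2.8] g 27.8 jaw yaw err deg 0.32 tilt [ 0.0083 -0.0002]
shift cm [  0.39 -16.49 -34.21]
```

View pics/s9z.png

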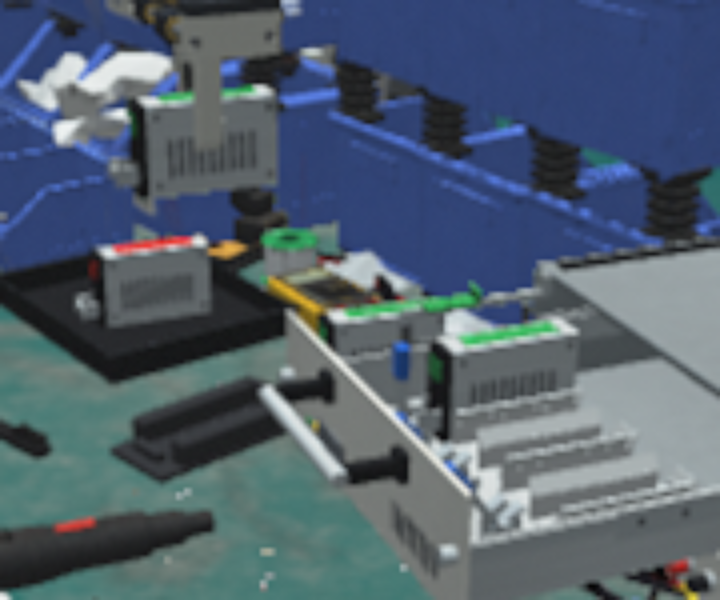

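```bash
python3 -m inch '{"turn":[[0,0,0],[0,0,0],[0,0,0],[0,0,0],[0,0,0]],"xyz":[[0,-1.6,-3.3],[0,-1.7,-3.5],[0,-1.7,-3.5],[0,-1.7,-3.5],[0,-1.7,-3.5]],"hand":[2,2,2,2,2]}' 30
python3 -m inch '{"turn":[[0,0,0],[0,0,0],[0,0,0],[0,0,1.5],[0,0,2]],"xyz":[[0,-1.7,-3.5],[0,-1.7,-3.5],[0,-1.7,-3.5],[0,-1.7,-3.5],[0,-1.4,-2.6]],"hand":[2,2,2,2,2]}' 30
python3 -m inch '{"turn":[[0,0,0],[0,0,0],[0,0,0],[0,0,0],[0,0,0]],"xyz":[[0,0,0],[0,0,0],[0,0,0],[0,0,0],[0,0,0]],"hand":[2,2,2,2,2]}' 30
python3 - <<'E'
from h import *
st();go(fc([-.065,-.0757,.15])[0])
snap('side','s10')
b=cv2.imread('pics/s10.png')[80:260,270:450];cv2.imwrite('pics/s10z.png',cv2.resize(b,None,fx=3.3,fy=3.3))
E
```

```text
time_s: 20.33
position: [0.5043, -0.1462, 0.2462]
tcp_rot: [0.551, -0.443, 0.551, 0.443]
contact_force: [1.3, 0.8, -2.2]
grip_width: 0.301
time_s: 20.75
position: [0.5475, -0.3275, 0.2459]
tcp_rot: [0.538, -0.425, 0.565, 0.459]
contact_force: [0.3, -0.9, -1.5]
grip_width: 0.297
time_s: 21.17
position: [0.5486, -0.3234, 0.2475]
tcp_rot: [0.538, -0.426, 0.565, 0.459]
contact_force: [-0.6, -0.1, -3.0]
grip_width: 0.296
t 21.1667 w [ 0.5486 -0.3234  0.2475] case mm [-65.  -70.6 247.5] F [-0.5 -0.2 -3. ] g 27.5 jaw yaw err deg -0.13 tilt [-0.0579  0.0124]
shift cm [ 9.74 -0.58 -0.5 ]
```

View pics/s10z.png

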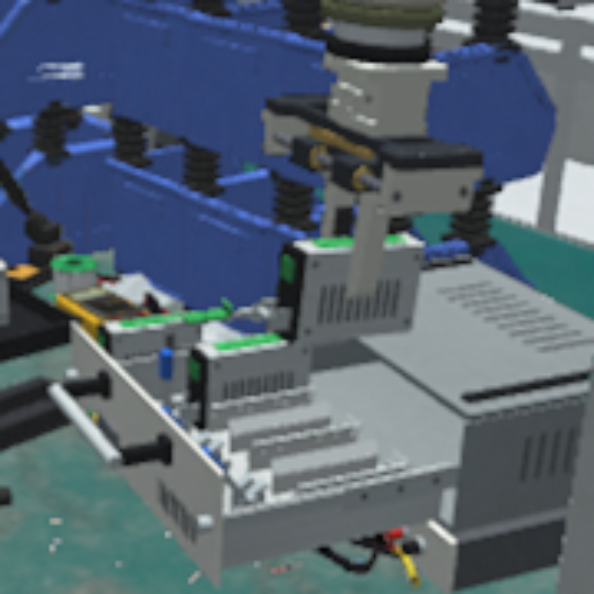

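```bash
python3 -m inch '{"turn":[[0,0,0],[0,0,0],[0,0,0],[0,0,0],[0,0,0]],"xyz":[[0,-0.2,-0.5],[2.5,-0.1,0],[2.5,-0.1,0],[2.5,-0.1,0],[1,-0.08,0]],"hand":[2,2,2,2,2]}' 30
python3 -m inch '{"turn":[[0,0,0],[0,0,0],[0,0,0],[0,0,0],[0,0,0]],"xyz":[[0,0,0],[0,0,0],[0,0,0],[0,0,0],[0,0,0]],"hand":[2,2,2,2,2]}' 30
python3 - <<'E'
from h import *
st();go(fc([-.065,-.0757,.112])[0])
snap('side','s11')
b=cv2.imread('pics/s11.png')[120:260,290:430];cv2.imwrite('pics/s11z.png',cv2.resize(b,None,fx=4.2,fy=4.2))
blobs('side','s11',(45,100,100),(85,255,255),(-.3,.2,-.12,.2,.05,.3),.187,20)
E
```

```text
time_s: 21.63
position: [0.5464, -0.3284, 0.1574]
tcp_rot: [0.538, -0.424, 0.565, 0.46]
contact_force: [-1.0, -0.5, -3.0]
grip_width: 0.301
time_s: 22.05
position: [0.5489, -0.3302, 0.1631]
tcp_rot: [0.539, -0.426, 0.565, 0.458]
contact_force: [0.1, 0.6, -1.5]
grip_width: 0.3
t 22.05 w [ 0.5489 -0.3302  0.1631] case mm [-63.2 -77.2 163.1] F [-0.   0.6 -1.5] g 27.9 jaw yaw err deg -0.02 tilt [-0.057   0.0115]
shift cm [ 5.11 -0.12  0.16]
side [332.3 174.7] 52 w [ 0.5277 -0.1877  0.187 ] case [-115.2   57.1  187. ] med z 0.158 axis 7.1 rect [56. 28.]
side [346.8 182.9] 52 w [ 0.5235 -0.2546  0.187 ] case [-104.6   -9.   187. ] med z 0.147 axis -11.4 rect [15. 64.]
side [370.4 185.6] 35 w [ 0.5631 -0.3027  0.187 ] case [-55.3 -47.3 187. ] med z 0.202 axis -6.6 rect [18. 32.]
```

View pics/s11z.png

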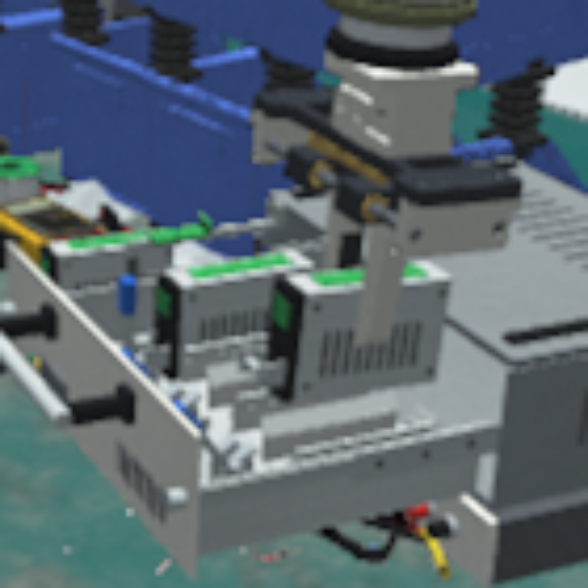

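```bash
python3 -m inch '{"turn":[[0,0,0],[0,0,0],[0,0,0],[0,0,0],[0,0,0]],"xyz":[[0.5,0,0.13],[0.8,-0.05,0],[0.8,-0.05,0],[0.8,0,0],[0.6,0,0]],"hand":[2,2,2,2,2]}' 30
python3 -m inch '{"turn":[[0,0,0],[0,0,0],[0,0,0],[0,0,0],[0,0,0]],"xyz":[[0.4,0,0],[0.4,0,0],[0.2,0,0],[0,0,0],[0,0,0]],"hand":[2,2,2,2,2]}' 30
python3 -c "
from h import *
st()"
```

```text
time_s: 22.52
position: [0.5464, -0.3275, 0.1239]
tcp_rot: [0.538, -0.424, 0.565, 0.459]
contact_force: [-0.4, -0.3, -2.2]
grip_width: 0.301
time_s: 22.93
position: [0.5467, -0.328, 0.1162]
tcp_rot: [0.538, -0.425, 0.565, 0.459]
contact_force: [1.0, 0.3, -2.7]
grip_width: 0.303
t 22.9333 w [ 0.5467 -0.328   0.1162] case mm [-65.9 -75.6 116.2] F [ 0.9  0.5 -2.7] g 28.2 jaw yaw err deg -0.02 tilt [-0.0593  0.0132]
```

```bash
python3 -m inch '{"turn":[[0,0,0],[0,0,0],[0,0,0],[0,0,0],[0,0,0]],"xyz":[[0.2,0,0],[0.2,0,0],[0.1,0,0],[0.1,0,0],[0,0,0]],"hand":[2,2,2,2,2]}' 30
python3 -c "
from h import *
st()"
```

```text
time_s: 23.35
position: [0.5468, -0.3281, 0.1116]
tcp_rot: [0.538, -0.426, 0.565, 0.458]
contact_force: [-1.6, 0.8, 5.9]
grip_width: 0.299
t 23.35 w [ 0.5468 -0.3281  0.1116] case mm [-65.7 -75.7 111.6] F [-1.8  0.5  5.9] g 27.8 jaw yaw err deg -0.03 tilt [-0.058   0.0124]
```

Contact just where expected. Release and rise.

```bash
python3 -m inch '{"turn":[[0,0,0],[0,0,0],[0,0,0],[0,0,0],[0,0,0]],"xyz":[[0,0,0],[0,0,0],[0,0,0],[0,0,0],[0,0,0]],"hand":[3.5,5,5,5,5]}' 20
python3 -m inch '{"turn":[[0,0,0],[0,0,-1.5],[0,0,-2],[0,0,0],[0,0,0]],"xyz":[[-2,0,0],[-3,0,0],[-3,1,0],[-2,3,0],[0,4,0]],"hand":[5,5,5,3,3]}' 20
python3 - <<'E'
from h import *
st();go(fc([-.183,-.0757,.109])[0])
snap('side','s12')
b=cv2.imread('pics/s12.png')[120:260,290:430];cv2.imwrite('pics/s12z.png',cv2.resize(b,None,fx=4.2,fy=4.2))
blobs('side','s12',(45,100,100),(85,255,255),(-.3,.2,-.12,.2,.05,.3),.148,20)
E
```

```text
time_s: 23.77
position: [0.5462, -0.3278, 0.1099]
tcp_rot: [0.538, -0.425, 0.565, 0.459]
contact_force: [-0.0, 0.5, -0.2]
grip_width: 0.53
time_s: 24.18
position: [0.4746, -0.3129, 0.2162]
tcp_rot: [0.553, -0.446, 0.551, 0.439]
contact_force: [-0.6, -1.6, 1.8]
grip_width: 0.445
t 24.1833 w [ 0.4746 -0.3129  0.2162] case mm [-139.5  -76.6  216.2] F [-0.3 -1.7  1.8] g 41.4 jaw yaw err deg -0.07 tilt [ 0.0078 -0.0058]
shift cm [10.68  4.44  0.14]
side [332.1 174.8] 47 w [ 0.588  -0.1126  0.148 ] case [-72.8 143.7 148. ] med z 0.159 axis 8.5 rect [59. 30.]
side [342.4 183.6] 33 w [ 0.5702 -0.1825  0.148 ] case [-74.7  71.5 148. ] med z 0.147 axis -10.2 rect [14. 45.]
side [374.9 203.2] 71 w [ 0.5578 -0.3292  0.148 ] case [-54.8 -74.3 148. ] med z 0.15 axis -20.1 rect [17. 68.]
```

View pics/s12z.png

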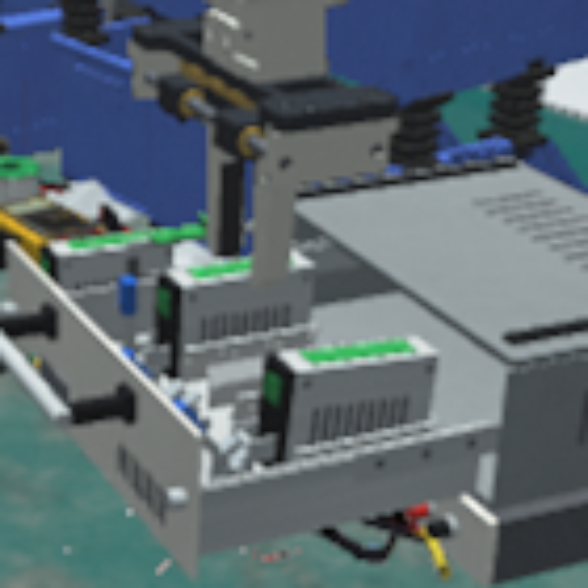

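```bash
python3 -m inch '{"turn":[[0,0,0],[0,0,0],[0,0,0],[0,0,0],[0,0,0]],"xyz":[[0,2,0.1],[1,2.4,0],[2.5,0,0],[2.5,0,0],[2,0,0]],"hand":[3,3,3,3,3]}' 20
python3 - <<'E'
from h import *
st();go(fc([-.183,-.0757,.110])[0])
E
```

```text
time_s: 24.65
position: [0.4288, -0.3004, 0.1288]
tcp_rot: [0.552, -0.442, 0.552, 0.442]
contact_force: [-0.2, -0.7, -0.9]
grip_width: 0.322
t 24.65 w [ 0.4288 -0.3004  0.1288] case mm [-187.   -74.4  128.8] F [ 0.  -0.8 -0.9] g 30.0 jaw yaw err deg 0.01 tilt [-0.0002  0.0002]
shift cm [ 1.88 -0.4  -0.13]
```

```bash
python3 -m inch '{"turn":[[0,0,0],[0,0,0],[0,0,0],[0,0,0],[0,0,0]],"xyz":[[0.8,-0.2,-0.1],[0.6,-0.2,0],[0,0,0],[0,0,0],[0,0,0]],"hand":[3,3,3,3,3]}' 15
python3 -m inch '{"turn":[[0,0,0],[0,0,0],[0,0,0],[0,0,0],[0,0,0]],"xyz":[[0,0,0],[0,0,0],[0,0,0],[0,0,0],[0,0,0]],"hand":[0.5,0.5,0.5,0.5,0.5]}' 15
python3 - <<'E'
from h import *
st()
E
```

```text
time_s: 25.07
position: [0.434, -0.3031, 0.1177]
tcp_rot: [0.552, -0.443, 0.552, 0.441]
contact_force: [-0.3, -0.4, 0.3]
grip_width: 0.323
time_s: 25.48
position: [0.4333, -0.3032, 0.1169]
tcp_rot: [0.552, -0.442, 0.552, 0.441]
contact_force: [-0.8, -2.8, 2.0]
grip_width: 0.122
t 25.4833 w [ 0.4333 -0.3032  0.1169] case mm [-182.   -76.2  116.9] F [-0.2 -2.9  2. ] g 11.4 jaw yaw err deg -0.01 tilt [ 0.0006 -0.0014]
```

```bash
python3 -m inch '{"turn":[[0,0,0],[0,0,0],[0,0,0],[0,0,0],[0,0,0]],"xyz":[[0,0,0],[0,0,0],[0.4,0,0],[0.4,0,0],[0,0,0]],"hand":[2.5,2.5,2.5,2.5,2.5]}' 15
python3 -m inch '{"turn":[[0,0,0],[0,0,0],[0,0,0],[0,0,0],[0,0,0]],"xyz":[[0,0,0],[0,0,0],[0,0,0],[0,0,0],[0,0,0]],"hand":[0.5,0.5,0.5,0.5,0.5]}' 20
python3 -m inch '{"turn":[[0,0,0],[0,0,0],[0,0,0],[0,0,0],[0,0,0]],"xyz":[[-0.44,-0.5,0],[-0.46,-0.7,0],[-0.36,-0.75,0],[-0.24,-0.8,0],[-0.12,-0.8,0]],"hand":[0.5,0.5,0.5,0.5,0.5]}' 20
python3 - <<'E'
from h import *
st()
E
python3 -m inch '{"turn":[[0,0,0],[0,0,0],[0,0,0],[0,0,0],[0,0,0]],"xyz":[[0,-0.3,0],[0,-0.3,0],[0,0,0],[0,0,0],[0,0,0]],"hand":[0.5,0.5,0.5,0.5,0.5]}' 20
python3 - <<'E'
from h import *
st()
E
```

```text
time_s: 25.9
position: [0.4325, -0.3017, 0.1067]
tcp_rot: [0.552, -0.441, 0.552, 0.443]
contact_force: [-0.1, 0.7, -0.1]
grip_width: 0.269
time_s: 26.32
position: [0.4331, -0.303, 0.1083]
tcp_rot: [0.552, -0.442, 0.552, 0.442]
contact_force: [1.1, -4.0, -1.8]
grip_width: 0.128
time_s: 26.73
position: [0.4665, -0.3106, 0.124]
tcp_rot: [0.551, -0.441, 0.553, 0.443]
contact_force: [-5.7, -3.8, -2.2]
grip_width: 0.13
t 26.7333 w [ 0.4665 -0.3106  0.124 ] case mm [-147.9  -76.1  124. ] F [-4.7 -5.  -2.2] g 12.1 jaw yaw err deg 0.01 tilt [-0.0033  0.0002]
time_s: 27.15
position: [0.4709, -0.3116, 0.1242]
tcp_rot: [0.551, -0.44, 0.553, 0.443]
contact_force: [-14.4, -0.8, 6.1]
grip_width: 0.128
t 27.15 w [ 0.4709 -0.3116  0.1242] case mm [-143.4  -76.2  124.2] F [-13.9  -3.9   6.1] g 11.9 jaw yaw err deg 0.01 tilt [-0.0059  0.001 ]
```

```bash
python3 -m inch '{"turn":[[0,0,0],[0,0,0],[0,0,0],[0,0,0],[0,0,0]],"xyz":[[0,-0.2,0],[0,0,0],[0,0.3,0],[0,0,0],[0,0,0]],"hand":[0.5,0.5,0.5,0.5,3]}' 20
python3 -m inch '{"turn":[[0,0,0],[0,0,0],[0,0,0],[0,0,0],[0,0,0]],"xyz":[[0,0,0],[0,0,0],[-2,0,0],[-4,0,0],[-4,0,3]],"hand":[3,3,3,5,5]}' 20
python3 -m inch '{"turn":[[0,0,0],[0,0,0],[0,0,0],[0,0,0],[0,0,0]],"xyz":[[0,0,4],[0,0,4],[0,0,4],[0,0,4],[0,0,4]],"hand":[5,5,5,5,5]}' 20
python3 - <<'E'
from h import *
st()
snap('side','s13');snap('top','t13')
b=cv2.imread('pics/s13.png')[120:260,290:430];cv2.imwrite('pics/s13z.png',cv2.resize(b,None,fx=4.2,fy=4.2))
for n,f in (('top','t13'),('side','s13')):
    blobs(n,f,(45,100,100),(85,255,255),(-.3,.2,-.12,.2,.05,.3),.145,20)
    blobs(n,f,(100,130,90),(125,255,255),(-.3,.2,-.12,.2,.05,.3),.145)
B=(-.3,.2,.17,.45,.05,.12)
for n,f in (('top','t13'),('side','s13')): blobs(n,f,(45,100,100),(85,255,255),B,.080,20)
E
```

```text
time_s: 27.57
position: [0.4719, -0.3113, 0.1244]
tcp_rot: [0.552, -0.441, 0.552, 0.442]
contact_force: [-0.1, -0.5, -0.6]
grip_width: 0.168
time_s: 27.98
position: [0.477, -0.2888, 0.2184]
tcp_rot: [0.552, -0.441, 0.553, 0.442]
contact_force: [1.6, -0.9, 0.2]
grip_width: 0.418
time_s: 28.4
position: [0.5222, -0.0897, 0.2182]
tcp_rot: [0.552, -0.442, 0.552, 0.442]
contact_force: [0.9, 1.3, 0.3]
grip_width: 0.54
t 28.4 w [ 0.5222 -0.0897  0.2182] case mm [-142.   151.6  218.2] F [0.6 1.4 0.3] g 50.2 jaw yaw err deg -0.02 tilt [0.001  0.0003]
top [339.2 176.6] 38 w [ 0.6093 -0.1876  0.145 ] case [-35.6  75.1 145. ] med z 0.146 axis -10.3 rect [16. 32.]
top [379.5 190.3] 100 w [ 0.5523 -0.3298  0.145 ] case [-60.  -76.1 145. ] med z 0.147 axis -13.3 rect [17. 75.]
top [317.  128.9] 21 w [ 0.7954 -0.1144  0.145 ] case [130.1 187.3 145. ] med z 0.158 axis -84.2 rect [22. 12.]
top [334.2 205.7] 9 w [ 0.5025 -0.1646  0.145 ] case [-144.7   74.2  145. ] med z 0.152 axis -9.9 rect [ 7. 11.]
top [375.7 213. ] 9 w [ 0.4699 -0.3106  0.145 ] case [-144.6  -75.4  145. ] med z 0.147 axis -55.7 rect
[... 551 characters left out ...]
s 40.6 rect [492. 104.]
side [396.7 156.8] 18 w [ 0.8797 -0.1018  0.145 ] case [209.5 218.1 145. ] med z 0.159 axis 40.8 rect [33. 17.]
side [380.7 159.2] 19 w [ 0.8164 -0.0884  0.145 ] case [144.9 217.3 145. ] med z 0.158 axis 85.2 rect [30. 25.]
side [320.4 189.3] 33 w [ 0.498  -0.1736  0.145 ] case [-147.2   64.4  145. ] med z 0.141 axis 53.0 rect [62.  9.]
side [321.  203.8] 4 w [ 0.4442 -0.248   0.145 ] case [-183.4  -19.9  145. ] med z 0.134 axis 71.7 rect [13.  2.]
side [345.1 212.8] 38 w [ 0.4629 -0.3227  0.145 ] case [-148.8  -88.7  145. ] med z 0.14 axis 48.6 rect [49. 10.]
side [314.5 176.7] 33 w [0.6331 0.0387 0.08  ] case [-61.8 301.2  80. ] med z 0.082 axis -10.2 rect [18. 66.]
```

View pics/s13z.png

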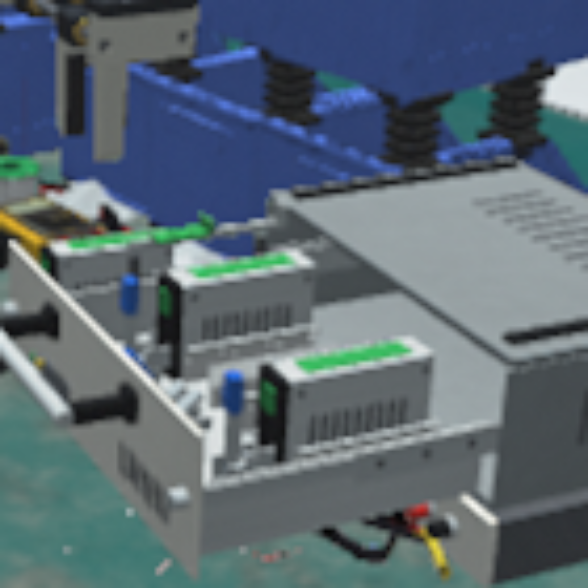

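View pics/t13.png

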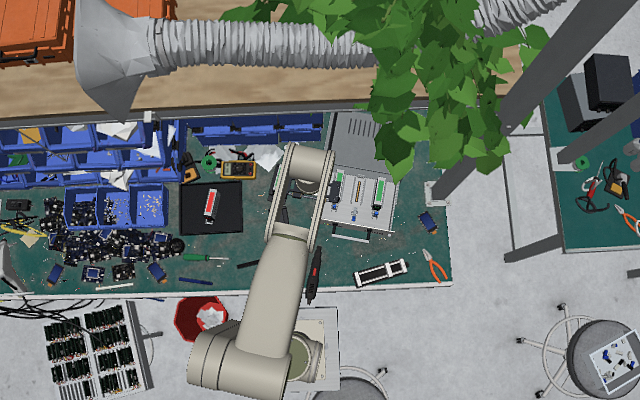

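```bash
python3 -m inch '{"turn":[[3.55,0,0],[0,0,0],[0,0,0],[0,0,0],[0,0,0]],"xyz":[[0,0,1],[0,0,4],[0,0,3],[0,0,0],[0,0,0]],"hand":[5,5,5,5,5]}' 20
python3 - <<'E'
from h import *
st();go([.6275,.035,.12]);snap('top','t14')
b=cv2.imread('pics/t14.png')[140:260,170:300];cv2.imwrite('pics/t14z.png',cv2.resize(b,None,fx=5,fy=5))
E
```

```text
time_s: 28.92
position: [0.5438, -0.014, 0.2178]
tcp_rot: [0.565, -0.425, 0.565, 0.425]
contact_force: [-0.3, -0.9, 0.2]
grip_width: 0.536
t 28.9167 w [ 0.5438 -0.014   0.2178] case mm [-137.5  230.2  217.8] F [-0.1 -1.   0.2] g 49.8 jaw yaw err deg 3.37 tilt [-0.0001 -0.0001]
shift cm [ 9.78 -6.7   7.02]
```

View pics/t14z.png

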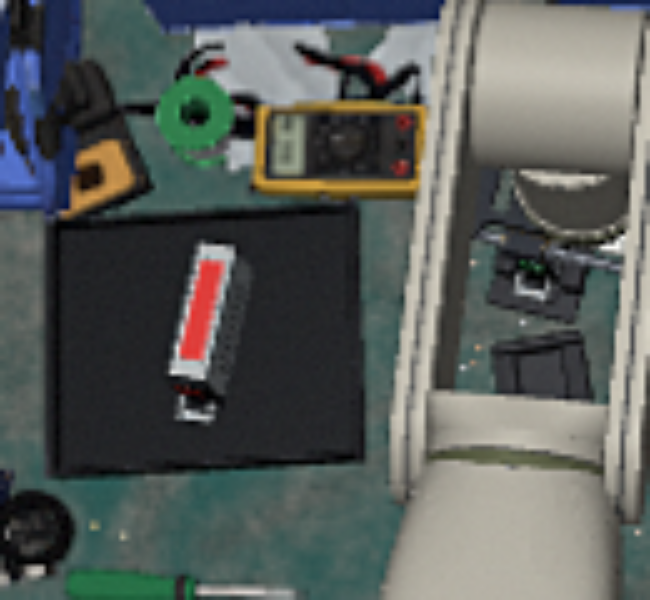

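```bash
python3 -m inch '{"turn":[[0,0,0],[0,0,0],[0,0,0],[0,0,0],[0,0,0]],"xyz":[[0,-2.2,2.3],[1.5,-2.2,2.3],[2,-2.2,2.3],[3,0,0],[3,0,0]],"hand":[5,5,5,5,5]}' 20
python3 -m inch '{"turn":[[0,0,0],[0,0,0],[0,0,0],[0,0,0],[0,0,0]],"xyz":[[0,0,0],[0,0,0],[0,0,0],[0,0,0],[0,0,0]],"hand":[5,5,5,5,5]}' 20
python3 - <<'E'
from h import *
st();go([.6275,.035,.043])
snap('side','s15')
blobs('side','s15',(45,100,100),(85,255,255),(-.3,.2,.17,.45,.05,.12),.080,20)
b=cv2.imread('pics/s15.png')[110:230,250:400];cv2.imwrite('pics/s15z.png',cv2.resize(b,None,fx=4.5,fy=4.5))
E
```

```text
time_s: 29.38
position: [0.6277, 0.032, 0.122]
tcp_rot: [0.566, -0.425, 0.565, 0.424]
contact_force: [0.3, -1.4, -0.6]
grip_width: 0.537
time_s: 29.8
position: [0.6277, 0.0325, 0.1259]
tcp_rot: [0.567, -0.426, 0.564, 0.423]
contact_force: [-0.6, 0.2, -0.0]
grip_width: 0.535
t 29.8 w [0.6277 0.0325 0.1259] case mm [-65.7 293.9 125.9] F [-0.6  0.1 -0. ] g 49.8 jaw yaw err deg 3.56 tilt [ 0.0045 -0.0002]
shift cm [8.29 0.13 0.22]
side [314.4 176.8] 32 w [0.6326 0.0386 0.08  ] case [-62.4 300.9  80. ] med z 0.082 axis -11.2 rect [16. 65.]
```

View pics/s15z.png

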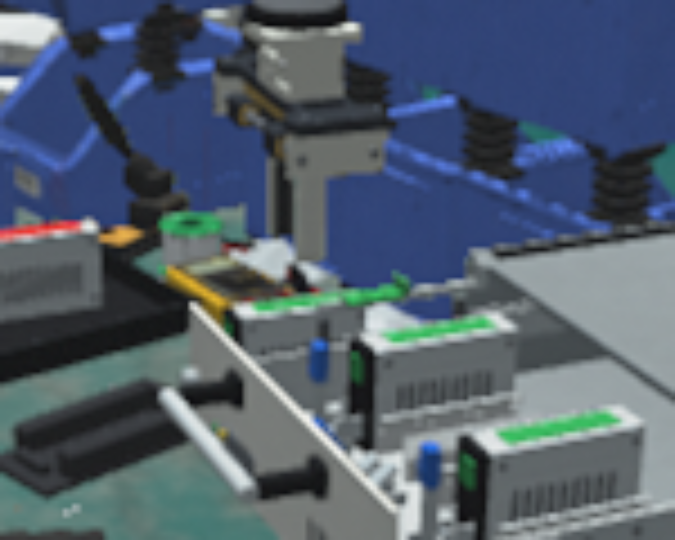

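```bash
python3 -m inch '{"turn":[[0,0,0],[0,0,0],[0,0,0],[0,0,0],[0,0,0]],"xyz":[[1.5,0.15,0.2],[2,0,0],[2,0,0],[2,0,0],[0.8,0,0]],"hand":[5,5,5,5,5]}' 30
python3 -m inch '{"turn":[[0,0,0],[0,0,0],[0,0,0],[0,0,0],[0,0,0]],"xyz":[[0,0,0],[0,0,0],[0,0,0],[0,0,0],[0,0,0]],"hand":[2,2,2,2,2]}' 30
python3 - <<'E'
from h import *
s,R=st();print((np.array([.6347,.033,.08])-s['position'])@R*1e3)
E
```

```text
time_s: 30.27
position: [0.624, 0.0354, 0.0379]
tcp_rot: [0.565, -0.424, 0.566, 0.425]
contact_force: [-0.9, -0.0, -0.4]
grip_width: 0.536
time_s: 30.68
position: [0.6267, 0.0354, 0.0418]
tcp_rot: [0.566, -0.425, 0.565, 0.424]
contact_force: [-0.4, -0.9, 5.6]
grip_width: 0.297
t 30.6833 w [0.6267 0.0354 0.0418] case mm [-67.3 296.6  41.8] F [-0.2 -1.   5.6] g 27.6 jaw yaw err deg 3.53 tilt [ 0.0032 -0.0001]
[-38.12588209  -8.43919765  -0.05730452]
```

```bash
python3 -m inch '{"turn":[[0,0,0],[0,0,0],[0,0,0],[0,0,0],[0,0,0]],"xyz":[[-0.5,0,0],[-1,0,0],[-1.5,0,0],[-2,0,0],[-3,0,0]],"hand":[2,2,2,2,2]}' 30
python3 -m inch '{"turn":[[-3.5,0,0],[0,0,1.5],[0,0,2],[0,0,0],[0,0,0]],"xyz":[[-3.5,0,0],[-3.5,0,0],[-3.5,0,0],[-2.5,0,0],[0,0,0]],"hand":[2,2,2,2,2]}' 30
python3 - <<'E'
from h import *
st();go(fc([-.065,0,.25])[0])
snap('side','s16')
b=cv2.imread('pics/s16.png')[80:230,220:400];cv2.imwrite('pics/s16z.png',cv2.resize(b,None,fx=4,fy=4))
E
```

```text
time_s: 31.1
position: [0.623, 0.0355, 0.1183]
tcp_rot: [0.564, -0.424, 0.567, 0.426]
contact_force: [-0.2, -0.5, -2.2]
grip_width: 0.303
time_s: 31.52
position: [0.6308, 0.0346, 0.2582]
tcp_rot: [0.542, -0.427, 0.563, 0.456]
contact_force: [0.4, -1.1, -0.6]
grip_width: 0.3
t 31.5167 w [0.6308 0.0346 0.2582] case mm [-63.2 296.7 258.2] F [ 0.6 -1.  -0.6] g 27.9 jaw yaw err deg 0.04 tilt [-0.0485  0.013 ]
shift cm [  0.77   0.12 -29.67]
```

View pics/s16z.png

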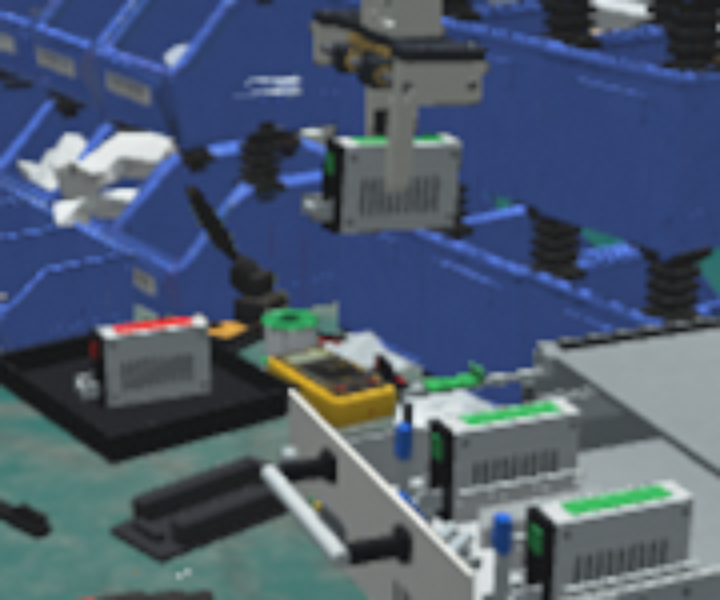

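```bash
python3 -m inch '{"turn":[[0,0,0],[0,0,0],[0,0,0],[0,0,0],[0,0,0]],"xyz":[[0,0,-2.5],[0,0,-4],[0,0,-4],[0,0,-4],[0,0,-4]],"hand":[2,2,2,2,2]}' 30
python3 -m inch '{"turn":[[0,0,0],[0,0,0],[0,0,0],[0,0,0],[0,0,0]],"xyz":[[0,0,-4],[0,0,-4],[0,0,-2.5],[0,0,-0.6],[0,0,0]],"hand":[2,2,2,2,2]}' 30
python3 -m inch '{"turn":[[0,0,0],[0,0,0],[0,0,0],[0,0,0],[0,0,0]],"xyz":[[1.5,0,0],[2.5,0,0],[2.5,0,0],[2,0,0],[0,0,0]],"hand":[2,2,2,2,2]}' 30
python3 -m inch '{"turn":[[0,0,0],[0,0,0],[0,0,0],[0,0,0],[0,0,0]],"xyz":[[0,0,0],[0,0,0],[0,0,0],[0,0,0],[0,0,0]],"hand":[2,2,2,2,2]}' 30
python3 - <<'E'
from h import *
st();go(fc([-.065,0,.113])[0])
snap('side','s17')
b=cv2.imread('pics/s17.png')[120:260,290:430];cv2.imwrite('pics/s17z.png',cv2.resize(b,None,fx=4.2,fy=4.2))
E
```

```text
time_s: 31.98
position: [0.5851, -0.1465, 0.2472]
tcp_rot: [0.537, -0.424, 0.566, 0.46]
contact_force: [0.2, -0.2, -1.7]
grip_width: 0.298
time_s: 32.4
position: [0.5609, -0.2554, 0.2474]
tcp_rot: [0.539, -0.423, 0.567, 0.459]
contact_force: [0.9, 1.1, -3.0]
grip_width: 0.302
time_s: 32.82
position: [0.5545, -0.249, 0.1581]
tcp_rot: [0.537, -0.422, 0.566, 0.462]
contact_force: [-1.1, 1.5, -4.4]
grip_width: 0.302
time_s: 33.23
position: [0.5584, -0.2531, 0.1665]
tcp_rot: [0.539, -0.425, 0.565, 0.458]
contact_force: [-0.2, 0.2, -2.0]
grip_width: 0.297
t 33.2333 w [ 0.5584 -0.2531  0.1665] case mm [-7.080e+01  1.000e-01  1.665e+02] F [-0.2  0.1 -2. ] g 27.6 jaw yaw err deg 0.03 tilt [-0.0574  0.0122]
shift cm [ 5.3  -0.89 -0.01]
```

View pics/s17z.png

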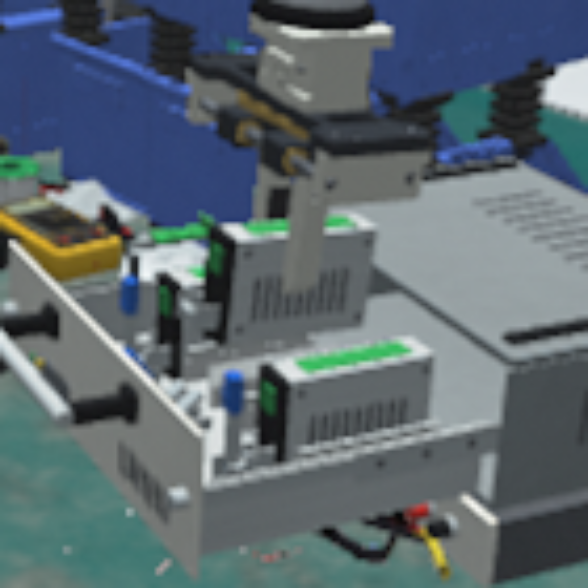

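```bash
python3 -m inch '{"turn":[[0,0,0],[0,0,0],[0,0,0],[0,0,0],[0,0,0]],"xyz":[[0,-0.6,-0.04],[0.7,-0.1,0],[1,-0.1,0],[1,-0.1,0],[0.8,0,0]],"hand":[2,2,2,2,2]}' 30
python3 -m inch '{"turn":[[0,0,0],[0,0,0],[0,0,0],[0,0,0],[0,0,0]],"xyz":[[0.6,0,0],[0.4,0,0],[0.2,0,0],[0,0,0],[0,0,0]],"hand":[2,2,2,2,2]}' 30
python3 -c "
from h import *
st()"
```

```text
time_s: 33.7
position: [0.5635, -0.2543, 0.127]
tcp_rot: [0.538, -0.424, 0.566, 0.459]
contact_force: [-0.3, -0.4, -3.1]
grip_width: 0.298
time_s: 34.12
position: [0.5636, -0.2546, 0.1177]
tcp_rot: [0.538, -0.425, 0.565, 0.458]
contact_force: [0.5, -0.4, -2.1]
grip_width: 0.294
t 34.1167 w [ 0.5636 -0.2546  0.1177] case mm [-65.4  -0.2 117.7] F [ 0.5 -0.3 -2.1] g 27.3 jaw yaw err deg 0.03 tilt [-0.0592  0.0132]
```

```bash
python3 -m inch '{"turn":[[0,0,0],[0,0,0],[0,0,0],[0,0,0],[0,0,0]],"xyz":[[0.2,-0.05,0],[0.2,0,0],[0.15,0,0],[0.15,0,0],[0,0,0]],"hand":[2,2,2,2,2]}' 30
python3 -c "
from h import *
st()"
```

```text
time_s: 34.53
position: [0.5636, -0.2546, 0.1107]
tcp_rot: [0.538, -0.425, 0.565, 0.458]
contact_force: [-0.3, -0.6, 0.1]
grip_width: 0.298
t 34.5333 w [ 0.5636 -0.2546  0.1107] case mm [-65.4  -0.3 110.7] F [-0.1 -0.6  0.1] g 27.7 jaw yaw err deg 0.03 tilt [-0.0594  0.0131]
```

```bash
python3 -m inch '{"turn":[[0,0,0],[0,0,0],[0,0,0],[0,0,0],[0,0,0]],"xyz":[[0.15,0,0],[0,0,0],[0,0,0],[0,0,0],[0,0,0]],"hand":[2,2,3.5,5,5]}' 30
python3 -m inch '{"turn":[[0,0,0],[0,0,0],[0,0,-1.5],[0,0,-2],[0,0,0]],"xyz":[[0,0,0],[-2,0,0],[-3,0,0],[-3,1,0],[-2,3,0]],"hand":[5,5,5,5,3]}' 20
python3 -m inch '{"turn":[[0,0,0],[0,0,0],[0,0,0],[0,0,0],[0,0,0]],"xyz":[[0,4,0],[0,3,0],[0,0.8,0],[0,0,0],[0,0,0]],"hand":[3,3,3,3,3]}' 20
python3 - <<'E'
from h import *
st();go(fc([-.182,-.0003,.108])[0])
snap('side','s18')
b=cv2.imread('pics/s18.png')[120:260,290:430];cv2.imwrite('pics/s18z.png',cv2.resize(b,None,fx=4.2,fy=4.2))
E
```

```text
time_s: 34.95
position: [0.5636, -0.2545, 0.1089]
tcp_rot: [0.538, -0.425, 0.565, 0.458]
contact_force: [-0.1, 0.1, 0.0]
grip_width: 0.469
time_s: 35.37
position: [0.5306, -0.2473, 0.212]
tcp_rot: [0.553, -0.444, 0.551, 0.44]
contact_force: [0.5, -0.3, 1.0]
grip_width: 0.5
time_s: 35.78
position: [0.4529, -0.2297, 0.2095]
tcp_rot: [0.553, -0.442, 0.552, 0.441]
contact_force: [0.1, 0.4, 0.1]
grip_width: 0.326
t 35.7833 w [ 0.4529 -0.2297  0.2095] case mm [-1.789e+02 -2.000e-01  2.095e+02] F [0.1 0.4 0.1] g 30.3 jaw yaw err deg 0.06 tilt [ 0.0014 -0.0006]
shift cm [10.15  0.32 -0.  ]
```

View pics/s18z.png

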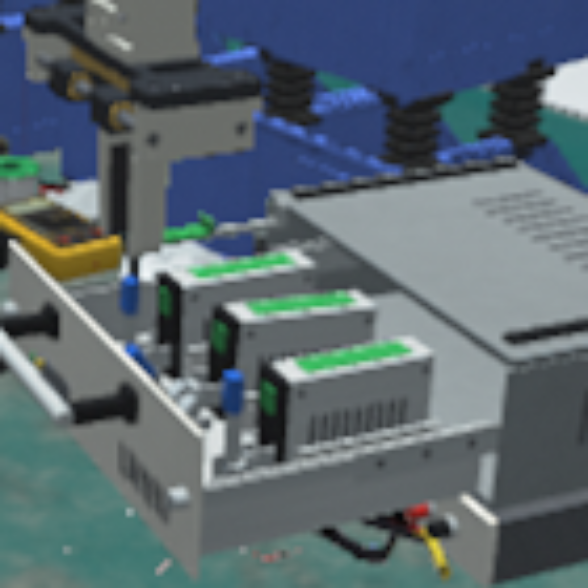

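Now lever 2 in.

```bash
python3 -m inch '{"turn":[[0,0,0],[0,0,0],[0,0,0],[0,0,0],[0,0,0]],"xyz":[[1.5,0.2,-0.05],[3,0,0],[3,0,0],[2.3,0,0],[0.3,0,0]],"hand":[2.5,2.5,2.5,2.5,2.5]}' 20
python3 -m inch '{"turn":[[0,0,0],[0,0,0],[0,0,0],[0,0,0],[0,0,0]],"xyz":[[0,0,0],[0,0,0],[0,0,0],[0,0,0],[0,0,0]],"hand":[2.5,0.5,0.5,0.5,0.5]}' 20
python3 - <<'E'
from h import *
st()
E
```

```text
time_s: 36.25
position: [0.4484, -0.2278, 0.1028]
tcp_rot: [0.551, -0.439, 0.553, 0.445]
contact_force: [-0.5, 0.5, -0.3]
grip_width: 0.268
time_s: 36.67
position: [0.4516, -0.2297, 0.11]
tcp_rot: [0.553, -0.443, 0.551, 0.441]
contact_force: [1.3, 3.3, 3.7]
grip_width: 0.128
t 36.6667 w [ 0.4516 -0.2297  0.11  ] case mm [-180.1   -0.5  110. ] F [0.6 3.5 3.7] g 11.9 jaw yaw err deg 0.01 tilt [ 0.0028 -0.0008]
```

```bash
python3 -m inch '{"turn":[[0,0,0],[0,0,0],[0,0,0],[0,0,0],[0,0,0]],"xyz":[[-0.44,-0.5,0],[-0.46,-0.7,0],[-0.36,-0.75,0],[-0.24,-0.8,0],[-0.12,-0.8,0]],"hand":[0.5,0.5,0.5,0.5,0.5]}' 20
python3 -m inch '{"turn":[[0,0,0],[0,0,0],[0,0,0],[0,0,0],[0,0,0]],"xyz":[[0,-0.3,0],[0,-0.3,0],[0,-0.2,0],[0,0,0],[0,0,0]],"hand":[0.5,0.5,0.5,0.5,0.5]}' 20
python3 - <<'E'
from h import *
st()
E
```

```text
time_s: 37.08
position: [0.4852, -0.2372, 0.1244]
tcp_rot: [0.552, -0.441, 0.552, 0.442]
contact_force: [-4.4, 3.4, -2.8]
grip_width: 0.127
time_s: 37.5
position: [0.4897, -0.2382, 0.1241]
tcp_rot: [0.55, -0.439, 0.554, 0.444]
contact_force: [-22.6, 8.2, 10.8]
grip_width: 0.127
t 37.5 w [ 0.4897 -0.2382  0.1241] case mm [-141.2   -0.4  124.1] F [-23.9   3.1  10.8] g 11.8 jaw yaw err deg 0.03 tilt [-0.0083  0.0028]
```

```bash
python3 -m inch '{"turn":[[0,0,0],[0,0,0],[0,0,0],[0,0,0],[0,0,0]],"xyz":[[0,0.4,0],[0,0.3,0],[0,0,0],[0,0,0],[0,0,0]],"hand":[0.5,0.5,3,3,3]}' 20
python3 -m inch '{"turn":[[0,0,0],[0,0,0],[0,0,0],[0,0,0],[0,0,0]],"xyz":[[-2,0,0],[-4,0,0],[-3,0,2],[0,0,4],[0,0,4]],"hand":[3,3,3,0,0]}' 20
python3 -m inch '{"turn":[[0,0,0],[0,0,0],[0,0,0],[0,0,0],[0,0,0]],"xyz":[[0,0,4],[0,0,4],[0,0,4],[0,0,4],[0,0,2]],"hand":[0,0,0,0,0]}' 20
python3 - <<'E'
from h import *
st()
snap('side','s19');snap('top','t19')
b=cv2.imread('pics/s19.png')[120:260,290:430];cv2.imwrite('pics/s19z.png',cv2.resize(b,None,fx=4.2,fy=4.2))
b=cv2.imread('pics/t19.png')[140:260,300:420];cv2.imwrite('pics/t19z.png',cv2.resize(b,None,fx=5,fy=5))
for n,f in (('top','t19'),('side','s19')):
    blobs(n,f,(45,100,100),(85,255,255),(-.3,.05,-.12,.14,.08,.2),.145,20)
    blobs(n,f,(100,130,90),(125,255,255),(-.3,.05,-.12,.14,.08,.2),.145)
E
```

```text
time_s: 37.92
position: [0.4869, -0.2384, 0.1254]
tcp_rot: [0.552, -0.443, 0.552, 0.441]
contact_force: [0.2, 0.8, 0.9]
grip_width: 0.291
time_s: 38.33
position: [0.5101, -0.141, 0.2184]
tcp_rot: [0.554, -0.443, 0.552, 0.438]
contact_force: [0.7, -0.2, -1.0]
grip_width: 0.226
time_s: 38.75
position: [0.5484, 0.0396, 0.2153]
tcp_rot: [0.553, -0.443, 0.551, 0.442]
contact_force: [-0.3, -0.5, 0.7]
grip_width: 0.007
t 38.75 w [0.5484 0.0396 0.2153] case mm [-144.7  283.5  215.3] F [-0.2 -0.6  0.7] g 0.7 jaw yaw err deg -0.09 tilt [0.0022 0.001 ]
top [338.1 182.8] 92 w [ 0.586  -0.1824  0.145 ] case [-59.4  75.1 145. ] med z 0.147 axis -13.1 rect [16. 75.]
top [358.7 186.8] 96 w [ 0.5684 -0.2558  0.145 ] case [-60.5  -0.3 145. ] med z 0.146 axis -12.8 rect [17. 75.]
top [323.9 186.2] 53 w [ 0.5756 -0.1309  0.145 ] case [-80.8 123.1 145. ] med z 0.158 axis -11.5 rect [16. 45.]
top [379.5 190.6] 99 w [ 0.5512 -0.3295  0.145 ] case [-61.1 -76.  145. ] med z 0.146 axis -13.7 rect [17. 74.]
top [334.1 206.2] 10 w [ 0.5006 -0.1641  0.145 ] case [-146.7   74.3  145. ] med z 0.146 axis 21.9 rect 
[... 333 characters left out ...]
5 rect [62. 31.]
side [346.6 182.9] 54 w [ 0.5884 -0.1801  0.145 ] case [-57.5  77.9 145. ] med z 0.147 axis -11.6 rect [17. 71.]
side [358.7 193.2] 70 w [ 0.5696 -0.2537  0.145 ] case [-59.8   2.  145. ] med z 0.147 axis -12.1 rect [18. 73.]
side [372.9 204.6] 79 w [ 0.5522 -0.328   0.145 ] case [-60.5 -74.4 145. ] med z 0.147 axis -13.4 rect [16. 73.]
side [319.8 190. ] 31 w [ 0.4936 -0.1766  0.145 ] case [-150.8   60.5  145. ] med z 0.139 axis 51.5 rect [62.  8.]
side [331.3 200.4] 42 w [ 0.4786 -0.2473  0.145 ] case [-150.   -11.7  145. ] med z 0.141 axis 53.5 rect [55. 11.]
side [344.2 212.7] 47 w [ 0.4615 -0.3208  0.145 ] case [-150.5  -87.2  145. ] med z 0.139 axis 49.5 rect [54. 10.]
```

View pics/s19z.png

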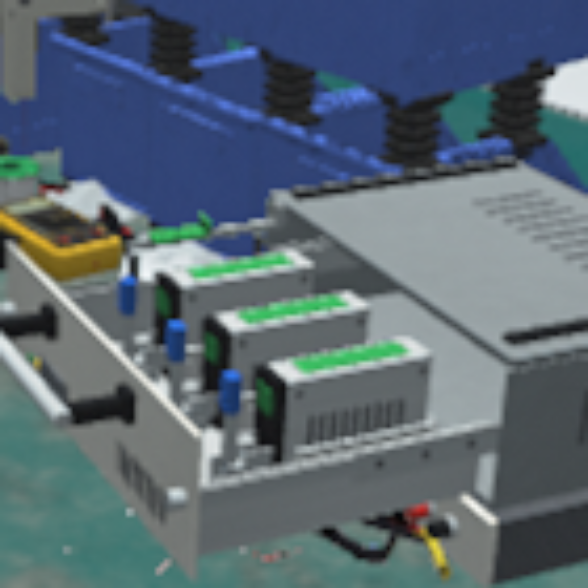

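View pics/t19z.png

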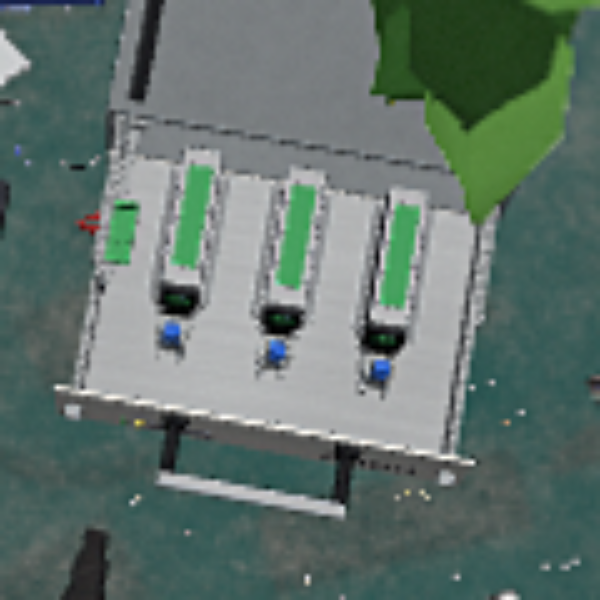

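Run:
```python
from h import *
d=np.load('pics/t19.npz')['d'];C=tc(cloud('top',d).reshape(-1,3)).reshape(400,640,3)
for x in (-.1,-.085,-.07,-.05,-.03,-.01):
    r=[]
    for y in np.arange(.09,.160,.006):
        u=proj('top',fc([x,y,.15]))[0].round().astype(int); c=C[u[1],u[0]]; r.append(tuple((c*1e3).round(0).astype(int)) if np.isfinite(c).all() else None)
    print(x,[ (int(a[1]),int(a[2])) if a else None for a in r])
blobs('top','t19',(45,100,100),(85,255,255),(-.3,.05,.1,.14,.08,.2),.157,20)
```

```text
-0.1 [(92, 81), (99, 97), (104, 75), (111, 66), (116, 152), (119, 149), (126, 155), (130, 156), (139, 119), (153, 2), (157, -3), (165, 2)]
-0.085 [(89, 150), (99, 92), (103, 66), (110, 73), (115, 162), (118, 157), (125, 158), (134, 129), (139, 114), (152, 6), (160, 4), (164, 1)]
-0.07 [(88, 136), (97, 101), (106, 66), (109, 79), (117, 74), (121, 163), (124, 158), (132, 154), (141, 120), (151, 9), (160, -8), (167, 2)]
-0.05 [(89, 145), (97, 103), (105, 87), (110, 69), (117, 74), (124, 70), (128, 63), (134, 118), (141, 119), (151, 9), (160, -9), (168, -4)]
-0.03 [(93, 89), (97, 101), (106, 70), (110, 66), (116, 78), (124, 67), (125, 153), (134, 117), (141, 116), (149, 49), (160, -5), (167, -1)]
-0.01 [(94, 66), (98, 76), (106, 60), (109, 61), (117, 68), (125, 68), (125, 151), (136, 57), (141, 122), (146, 108), (160, -4), (167, -4)]
top [323.9 186.2] 53 w [ 0.5725 -0.1308  0.157 ] case [-83.9 122.5 157. ] med z 0.158 axis -11.5 rect [16. 45.]
```

```bash
python3 -m inch '{"turn":[[0,0,0],[0,0,0],[0,0,0],[0,0,0],[0,0,0]],"xyz":[[0,-1.6,-3.5],[0,-1.6,-3.5],[0,-1.6,-3.5],[0,-1.6,-3.5],[0,-0.1,-2]],"hand":[0,0,0,0,0]}' 30
python3 -m inch '{"turn":[[0,0,0],[0,0,0],[0,0,0],[0,0,0],[0,0,0]],"xyz":[[1.5,0,0],[1.5,0,0],[0.8,0,0],[0,0,0],[0,0,0]],"hand":[0,0,0,0,0]}' 30
python3 - <<'E'
from h import *
st();go(fc([-.080,.1225,.160])[0])
snap('side','s20')
b=cv2.imread('pics/s20.png')[120:260,290:430];cv2.imwrite('pics/s20z.png',cv2.resize(b,None,fx=4.2,fy=4.2))
E
```

```text
time_s: 39.27
position: [0.5764, -0.1402, 0.2147]
tcp_rot: [0.553, -0.442, 0.553, 0.44]
contact_force: [1.0, 0.1, -0.3]
grip_width: 0.006
time_s: 39.68
position: [0.5753, -0.1352, 0.1763]
tcp_rot: [0.552, -0.441, 0.552, 0.442]
contact_force: [0.3, 1.0, 1.0]
grip_width: 0.006
t 39.6833 w [ 0.5753 -0.1352  0.1763] case mm [-80.2 118.9 176.3] F [0.1 1.  1. ] g 0.6 jaw yaw err deg 0.05 tilt [-0.0008 -0.    ]
shift cm [ 1.63 -0.02  0.36]
```

View pics/s20z.png

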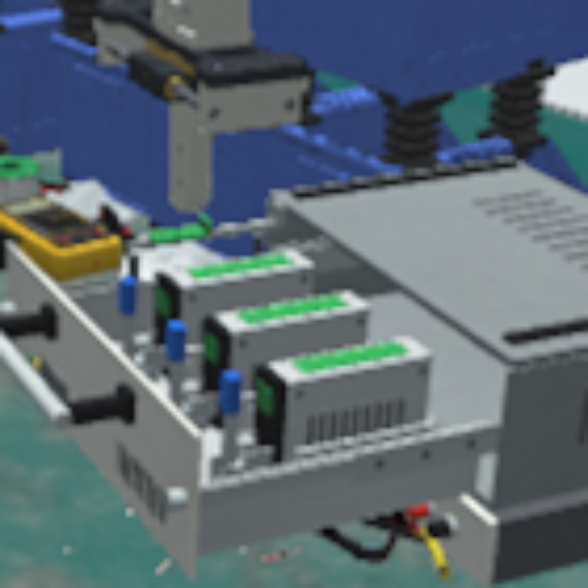

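```bash
python3 -m inch '{"turn":[[0,0,0],[0,0,0],[0,0,0],[0,0,0],[0,0,0]],"xyz":[[0.8,0,0.35],[0.7,0,0],[0.5,0,0],[0.5,0,0],[0.4,0,0]],"hand":[0,0,0,0,0]}' 30
python3 -m inch '{"turn":[[0,0,0],[0,0,0],[0,0,0],[0,0,0],[0,0,0]],"xyz":[[0.1,0,0],[0,0,0],[0,0,0],[0,0,0],[0,0,0]],"hand":[0,0,0,0,0]}' 30
python3 -c "
from h import *
st()"
```

```text
time_s: 40.15
position: [0.5772, -0.1309, 0.1482]
tcp_rot: [0.553, -0.442, 0.551, 0.441]
contact_force: [-4.0, 4.2, 32.7]
grip_width: 0.006
time_s: 40.57
position: [0.5783, -0.1312, 0.1489]
tcp_rot: [0.553, -0.443, 0.551, 0.441]
contact_force: [0.0, 2.4, 12.7]
grip_width: 0.006
t 40.5667 w [ 0.5783 -0.1312  0.1489] case mm [-78.2 123.4 148.9] F [-0.5  2.3 12.7] g 0.6 jaw yaw err deg 0.0 tilt [ 0.0046 -0.0006]
```

```bash
python3 -m inch '{"turn":[[0,0,0],[0,0,0],[0,0,0],[0,0,0],[0,0,0]],"xyz":[[0,-0.5,0],[0,-0.6,0],[0,-0.7,0],[0,-0.7,0],[0,-0.7,0]],"hand":[0,0,0,0,0]}' 30
python3 -c "
from h import *
st()"
python3 -m inch '{"turn":[[0,0,0],[0,0,0],[0,0,0],[0,0,0],[0,0,0]],"xyz":[[0,-0.6,0],[0,-0.6,0],[0,-0.5,0],[0,-0.4,0],[0,-0.3,0]],"hand":[0,0,0,0,0]}' 30
python3 - <<'E'
from h import *
st()
snap('side','s21')
b=cv2.imread('pics/s21.png')[120:260,290:430];cv2.imwrite('pics/s21z.png',cv2.resize(b,None,fx=4.2,fy=4.2))
blobs('side','s21',(45,100,100),(85,255,255),(-.3,.05,-.12,.14,.08,.2),.145,20)
E
```

```text
time_s: 40.98
position: [0.6092, -0.1382, 0.1489]
tcp_rot: [0.553, -0.443, 0.551, 0.441]
contact_force: [-2.6, 2.6, 13.7]
grip_width: 0.003
t 40.9833 w [ 0.6092 -0.1382  0.1489] case mm [-46.4 123.3 148.9] F [-3.1  1.9 13.7] g 0.2 jaw yaw err deg 0.0 tilt [ 0.0035 -0.0004]
time_s: 41.4
position: [0.6328, -0.1435, 0.1489]
tcp_rot: [0.553, -0.443, 0.551, 0.441]
contact_force: [-2.7, 2.7, 12.9]
grip_width: 0.004
t 41.4 w [ 0.6328 -0.1435  0.1489] case mm [-22.3 123.3 148.9] F [-3.2  2.1 12.9] g 0.4 jaw yaw err deg 0.0 tilt [ 0.0037 -0.0004]
side [348.2 175.4] 31 w [ 0.6301 -0.1383  0.145 ] case [-26.  127.8 145. ] med z 0.15 axis -27.1 rect [24. 39.]
side [362.3 180.3] 47 w [ 0.6397 -0.191   0.145 ] case [ -5.1  78.5 145. ] med z 0.147 axis -8.3 rect [18. 61.]
side [375.3 190.3] 55 w [ 0.6211 -0.2652  0.145 ] case [ -7.   2. 145.] med z 0.147 axis -11.8 rect [18. 62.]
side [389.9 201.3] 68 w [ 0.6031 -0.3389  0.145 ] case [ -8.5 -73.8 145. ] med z 0.147 axis -12.6 rect [18. 63.]
```

View pics/s21z.png

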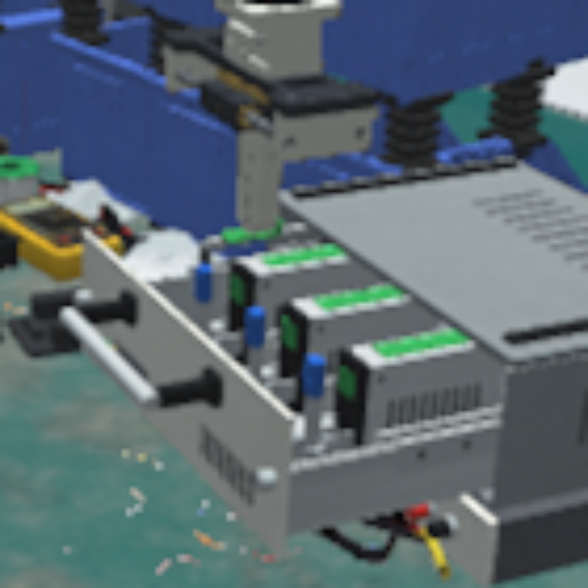

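```bash
python3 -m inch '{"turn":[[0,0,0],[0,0,0],[0,0,0],[0,0,0],[0,0,0]],"xyz":[[-1,0.2,0],[-2,0,0],[-3,0,0],[0,3.5,-2],[0,3.5,-2]],"hand":[0,0,0,0,0]}' 30
python3 -m inch '{"turn":[[0,0,0],[0,0,0],[0,0,0],[0,0,0],[0,0,0]],"xyz":[[0,3.5,-2],[0,3.5,-2],[0,3.5,-2],[0,3,-2],[0,0,0]],"hand":[0,0,0,0,0]}' 30
python3 - <<'E'
from h import *
st();go(fc([-.240,0,.120])[0])
E
```

```text
time_s: 41.87
position: [0.5535, -0.1672, 0.2084]
tcp_rot: [0.552, -0.444, 0.551, 0.441]
contact_force: [-0.4, -0.8, -0.4]
grip_width: 0.006
time_s: 42.28
position: [0.3978, -0.2166, 0.2057]
tcp_rot: [0.552, -0.44, 0.554, 0.441]
contact_force: [-0.4, 1.2, 0.2]
grip_width: 0.007
t 42.2833 w [ 0.3978 -0.2166  0.2057] case mm [-235.5    0.5  205.7] F [-0.7  1.1  0.2] g 0.6 jaw yaw err deg 0.19 tilt [-0.003  -0.0006]
shift cm [ 8.57  0.43 -0.04]
```

```bash
python3 -m inch '{"turn":[[0,0,0],[0,0,0],[0,0,0],[0,0,0],[0,0,0]],"xyz":[[2,0.4,0],[3,0,0],[2.5,0,0],[0.8,0,0],[0,0,0]],"hand":[0,0,0,0,0]}' 30
python3 -m inch '{"turn":[[0,0,0],[0,0,0],[0,0,0],[0,0,0],[0,0,0]],"xyz":[[0,-1,0],[0,-1,0],[0,-1,0],[0,-1.5,0],[0,-1.5,0]],"hand":[0,0,0,0,0]}' 30
python3 -c "
from h import *
st()"
python3 -m inch '{"turn":[[0,0,0],[0,0,0],[0,0,0],[0,0,0],[0,0,0]],"xyz":[[0,-1.5,0],[0,-1.5,0],[0,-1.5,0],[0,-1.5,0],[0,-1.5,0]],"hand":[0,0,0,0,0]}' 30
python3 -c "
from h import *
st()"
```

```text
time_s: 42.7
position: [0.3972, -0.2131, 0.1208]
tcp_rot: [0.552, -0.44, 0.553, 0.444]
contact_force: [-0.3, -0.5, -0.3]
grip_width: 0.01
time_s: 43.12
position: [0.4576, -0.2278, 0.1251]
tcp_rot: [0.552, -0.442, 0.553, 0.442]
contact_force: [-6.9, 0.5, 5.5]
grip_width: 0.002
t 43.1167 w [ 0.4576 -0.2278  0.1251] case mm [-174.7    2.7  125.1] F [-6.8 -1.1  5.5] g 0.2 jaw yaw err deg 0.02 tilt [-0.0014 -0.0004]
time_s: 43.53
position: [0.531, -0.2444, 0.1251]
tcp_rot: [0.552, -0.442, 0.553, 0.442]
contact_force: [-7.3, 0.8, 4.3]
grip_width: 0.003
t 43.5333 w [ 0.531  -0.2444  0.1251] case mm [-99.4   2.6 125.1] F [-7.3 -0.8  4.3] g 0.3 jaw yaw err deg 0.02 tilt [-0.0013 -0.0004]
```

```bash
python3 -m inch '{"turn":[[0,0,0],[0,0,0],[0,0,0],[0,0,0],[0,0,0]],"xyz":[[0,-1,0],[0,-0.8,0],[0,-0.7,0],[0,-0.6,0],[0,-0.4,0]],"hand":[0,0,0,0,0]}' 30
python3 -c "
from h import *
st()"
python3 -m inch '{"turn":[[0,0,0],[0,0,0],[0,0,0],[0,0,0],[0,0,0]],"xyz":[[0,-0.3,0],[0,-0.3,0],[0,-0.3,0],[0,0,0],[0,0,0]],"hand":[0,0,0,0,0]}' 30
python3 -c "
from h import *
st()"
```

```text
time_s: 43.95
position: [0.5654, -0.252, 0.125]
tcp_rot: [0.552, -0.442, 0.552, 0.442]
contact_force: [-6.7, 0.7, 4.7]
grip_width: 0.006
t 43.95 w [ 0.5654 -0.252   0.125 ] case mm [-64.3   2.7 125. ] F [-6.7 -0.8  4.7] g 0.6 jaw yaw err deg 0.01 tilt [-0.0002 -0.0006]
time_s: 44.37
position: [0.5666, -0.2523, 0.125]
tcp_rot: [0.549, -0.437, 0.556, 0.446]
contact_force: [-43.9, 11.8, 30.7]
grip_width: 0.004
t 44.3667 w [ 0.5666 -0.2523  0.125 ] case mm [-63.    2.7 125. ] F [-45.4   1.9  30.7] g 0.3 jaw yaw err deg 0.04 tilt [-0.0156  0.0041]
```

Hard against the stop. Back off, rise and inspect.

```bash
python3 -m inch '{"turn":[[0,0,0],[0,0,0],[0,0,0],[0,0,0],[0,0,0]],"xyz":[[0,0.8,0],[0,1.5,0],[0,2,0],[-2,0,0],[-4,0,0]],"hand":[0,0,0,0,0]}' 30
python3 -m inch '{"turn":[[0,0,0],[0,0,0],[0,0,0],[0,0,0],[0,0,0]],"xyz":[[-4,0,2],[-2,0,4],[0,0,4],[0,0,4],[0,0,4]],"hand":[0,0,0,0,0]}' 30
python3 -m inch '{"turn":[[0,0,0],[0,0,0],[0,0,0],[0,0,0],[0,0,0]],"xyz":[[0,0,4],[0,0,4],[0,0,2],[0,0,0],[0,0,0]],"hand":[0,0,0,0,0]}' 30
python3 - <<'E'
from h import *
st()
snap('side','s22');snap('top','t22')
b=cv2.imread('pics/s22.png')[110:260,250:430];cv2.imwrite('pics/s22z.png',cv2.resize(b,None,fx=4,fy=4))
b=cv2.imread('pics/t22.png')[110:290,170:440];cv2.imwrite('pics/t22z.png',cv2.resize(b,None,fx=2.9,fy=2.9))
E
```

```text
time_s: 44.78
position: [0.5278, -0.2421, 0.1787]
tcp_rot: [0.551, -0.438, 0.553, 0.445]
contact_force: [1.1, -1.0, -0.6]
grip_width: 0.006
time_s: 45.2
position: [0.5715, -0.0711, 0.242]
tcp_rot: [0.553, -0.443, 0.551, 0.44]
contact_force: [0.8, -0.3, -0.1]
grip_width: 0.005
time_s: 45.62
position: [0.5927, 0.0262, 0.2405]
tcp_rot: [0.552, -0.443, 0.551, 0.442]
contact_force: [0.3, -0.9, -0.1]
grip_width: 0.006
t 45.6167 w [0.5927 0.0262 0.2405] case mm [-98.5 280.1 240.5] F [ 0.5 -0.8 -0.1] g 0.5 jaw yaw err deg -0.14 tilt [ 0.0016 -0.0003]
```

View pics/s22z.png

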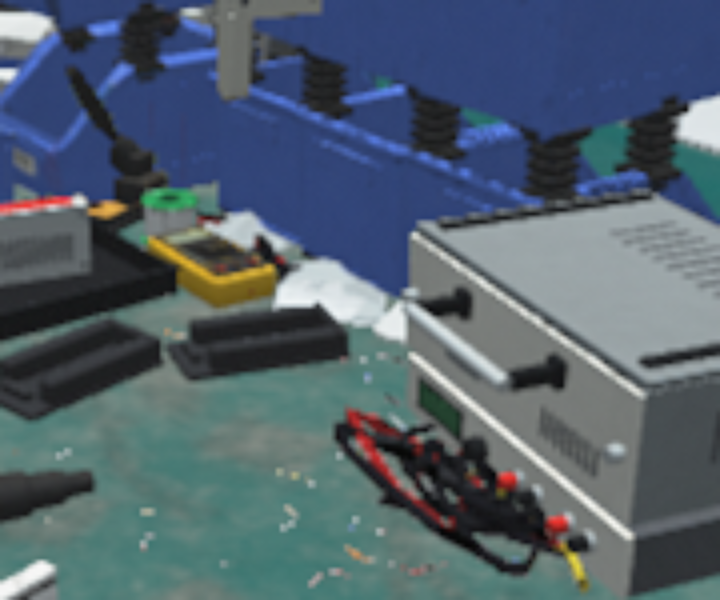

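View pics/t22z.png

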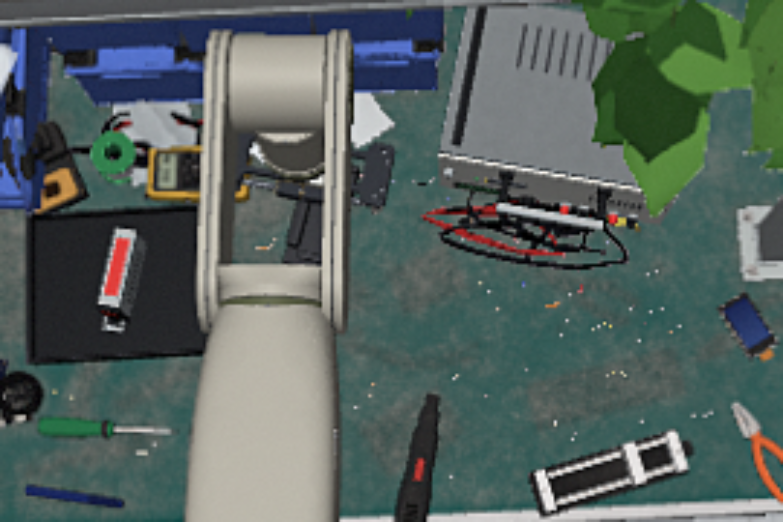

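```bash
python3 -c "
from workcell import sign_off,state
print(sign_off(),state()['time_s'])"
```

```text
the job is handed in; nothing more can be done
the job is handed in; nothing more can be done
```

The job is done and handed in at about 46 s on the robot's clock.

- **What was done:**
  - I pulled the chassis out to its stop and swung levers 2 and 3 out. Slot 2 was empty, so the only failed module was the one in slot 3.
  - I lifted that module out and stood it upright in the black tray, then fitted the near spare in slot 3 and the far spare in slot 2 and swung both levers in. The good module in slot 1 and its lever were not touched.
  - I pressed the green pad, slid the chassis in about 55 mm, then pushed the handle until it stopped hard, at 45 N on the wrist.

- **Last checks:**
  - Before closing, both cameras showed three green-striped modules at seated height, within about 3 mm of each other along x. All three lever grips were back at their upright positions within about 1 mm.
  - The final pictures show the panel flush with the case and the failed module upright in the tray. The multimeter, green driver and screen look where they were.

- **What was less certain:**
  - While lever 3 was closed the chassis shifted about 2 mm inward and later read back at its stop, consistent with play in the catch.
  - The levers and modules could not be seen once the chassis was home.
  - The robot arm hides the brush in the last top picture, so I did not re-check it.
  - No check failed.

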